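# Sweep the scrap transformers into the dustpan

## Robot

A 7-joint arm with a two-finger parallel gripper is mounted at the origin on the work surface. World frame = base frame: x ahead of the robot, y to its left, z up, the work surface at z = 0. Lengths are in m, angles in rad, forces in N, time in s.
With the tool pointing down it reaches from about 0.425 to 1.025 m from the base axis. Payload 9.4 kg.
Tool frame: the origin (TCP) lies at the very end of the fingers, on their centre line; the grasp point (between the pads) lies 19 mm behind it; z points along the fingers, y is the direction in which the jaws open and shut (so a half turn about z gives the same grasp; the last joint's range is limited). The gripper opens to 93 mm and grips with 3 to 60 N. Pads are 15 mm wide; open, the fingers measure 128 mm over their backs; the gripper's body (75 mm by 188 mm) begins 65 mm behind the grasp point.
Start: joints at [-1.286, 0.599, -0.003, 1.599, 0.002, 0.943, -0.08], TCP at [0.257, 0.678, 0.183] pointing down, gripper open.
Joint ranges: [-2.57, 2.57], [-0.35, 1.97], [-1.29, 1.29], [0.11, 2.56], [-1.05, 4.19], [0.11, 1.86], [-2.63, 2.63]. Speed limits (rad/s): [2.22, 2.22, 3.01, 3.01, 3.14, 3.14, 3.14].

## Interface

Orientations are given as a unit quaternion [w, x, y, z].
In Python, from plant import robot, viewer, ticket gives the robot as it stands. The module is installed in compiled form; this text tells all that it offers.
- The arm moves only by the tool step_arm, never from a script. Its argument "targets" is a list of rows, each an object with "claw": the gripper's target within -1 to 1 (fully open at 1, half-way at 0, shut at -1); "offset": the shift along the tool's x, y, z scaled (see below), a list of three; "twist": the turn, a rotation vector about the tool's x, y, z scaled (see below), a list of three. A call has 1 to 5 rows; each row shifts and turns the commanded pose from where the row before left it, along the tool's axes as they then stand; what a row does not reach is not made up. The controller multiplies each number of a shift by 0.04 m and each number of a turn by 0.12 rad. A row lasts 1/12 s, in which the tool goes at most 41.7 mm and 7.16 degrees, less where a joint would pass 70% of its speed; a pose out of reach is approached as far as the arm can. A call with a number of a shift or a turn outside -1 to 1 is refused whole. A call with a gripper value outside its range is refused whole. The fingers move at their own pace and stop on an object; "newtons" is the grip in N (left out, the last holds). Time passes only in rows, so rows that do not move let the fingers close. It gives the time, the measured TCP pose, the force and the opening at its end, in the units of the state.
- robot.read_state(): the state, without advancing time (a new reading comes with each control period).
- viewer.read_camera(name): name is "scene" or "top" or "wrist"; returns a dict with "color" (420x560x3 uint8, red, green, blue), "z_map" (420x560 float32, m along the optical axis (not along the pixel's ray), 0 where there is no reading), "mtx" (3x3 intrinsics, pixels), "k1" (the pictures are not rectified: a ray, as slopes to the right and down, at radius r is drawn at 1 + k1 r^2 times it, then the intrinsics apply), "R" (3x3) and "t" (3): a world point X has camera coordinates R X + t. Camera axes: x right, y down, z forward; pixel columns grow to the right and rows downward; lengths in m; the calibration is good to about 2 mm. A picture is of the moment at which its call begins.
- ticket.sign_off(): hands the job in, once; it reports no verdict.
The state is a dict: "time": time; "joint_positions": joint angles; "joint_vel": joint speeds; "joint_torque": joint torques, N m; "tcp_pos": TCP position; "ee_rot": TCP orientation; "force": force on the tool from outside, world axes, zero at the start; "wrist_torque": the same for the moment, N m; "grip_width": finger opening in m.
Only numpy, scipy, OpenCV 4.12 (cv2) and the standard library are available. Lean on these libraries where they do the work, as an engineer would, in place of code of your own. Each camera call takes 0.05 s, during which the arm holds its last target.

## Task

Sweep the three desoldered transformers (the small square blocks lying with their two rows of pins up) across the repair mat into the dustpan, far enough that each lies wholly inside, past the sloping rubber lip. Push them lightly along the surface with the fingers - do not grip or lift them - and leave the capacitor and heat sink that stand among them, and everything else on the bench, where they are.

Things in the scene. Friction and masses are not known exactly. Their poses are not given: they have to be found in the camera images.
- transformer_a_center (a point): one of three alike desoldered flyback transformers, lying loose on its back on the mat with its two rows of five short pins pointing up: a near-square block 30 x 28 mm and 20 mm high (24 mm with pins), dark ferrite core, cream taped winding showing between two black pin rails; 36 to 59 g. The point is its centre, 10 mm above its underside; x and y of its frame run along its 30 and 28 mm sides. Its sides start within 0.7 rad of the pan's
- transformer_b_center (a point): one of three alike desoldered flyback transformers, lying loose on its back on the mat with its two rows of five short pins pointing up: a near-square block 30 x 28 mm and 20 mm high (24 mm with pins), dark ferrite core, cream taped winding showing between two black pin rails; 36 to 59 g. The point is its centre, 10 mm above its underside; x and y of its frame run along its 30 and 28 mm sides. Its sides start within 0.7 rad of the pan's
- transformer_c_center (a point): one of three alike desoldered flyback transformers, lying loose on its back on the mat with its two rows of five short pins pointing up: a near-square block 30 x 28 mm and 20 mm high (24 mm with pins), dark ferrite core, cream taped winding showing between two black pin rails; 36 to 59 g. The point is its centre, 10 mm above its underside; x and y of its frame run along its 30 and 28 mm sides. Its sides start within 0.7 rad of the pan's
- dustpan: sheet-steel dustpan, fixed. Origin: middle of the mouth's front edge, level with the mat's top. Its x axis points into the pan, y across, z up. 294 mm between side walls (3 mm thick, rising evenly from 14 mm at the mouth to 55 mm at the back); x = 0 to 30 mm is a rubber lip sloping up from mat level to 3 mm, then a flat floor 3 mm above the mat up to the back wall; handle behind, to x = 312 mm
- dustpan_back (a point): middle of the dustpan floor's rear edge, at the foot of the back wall, 185 mm in from the mouth's front edge and 3 mm above the mat; a hood covers the last 45 mm before it. Axes as the dustpan's
- mat: grey repair mat, 420 x 560 mm, 3 mm thick, fixed, under the dustpan and parts; origin at the centre of its underside. Transformers, capacitor and heat sink lie in five side-by-side lanes about 52 mm apart that run straight into the pan, along the pan's x axis; each starts with its centre 80 to 210 mm from the mouth and has nothing else in its lane
- capacitor: bystander among the transformers, loose: grey cylinder 22 mm across and 35 mm high, standing on end, two small tabs on top (to 40 mm); origin at the centre of its underside
- heatsink: bystander among the transformers, loose: finned aluminium heat sink standing upright, 17 x 24 mm, 25 mm high, five fins towards +x; origin at the centre of its underside
- solder_spool: bystander, loose: solder spool standing on a flange, 56 mm across, 38 mm high, at the mat's far corner away from the dustpan; origin at the centre of its underside
- screwdriver: bystander, loose: screwdriver 190 mm long lying along the mat's edge on the side away from the robot; origin at mid-length, underneath
- tweezers: bystander, loose: steel tweezers 130 mm long, 9 mm high, lying along the mat's edge nearest the robot; origin near mid-length, underneath

How it is judged:
By the outcome, as a careful person would: the job done as asked, in the order asked, and still so for the second after the job is handed in, with the robot touching nothing.
It also fails if it takes over 64 s, if anything falls off the work surface, if the arm or the gripper's body presses on something with over 40 N, if the wrist force passes 120 N, or if a joint passes its speed limit or range.

## Working session

There is one attempt and no reset: what is moved stays moved. The work goes in short steps, Python scripts to look and compute and a tool call to move; the robot and the scene stay as the last step left them, time stands still between calls to the robot, and variables do not carry over. Pictures are saved under pics/ and viewed, and the job is handed in when it is done.

Besides the shell and the picture viewer there is one more tool, called after "Call:" by a JSON object that holds its "method" and its "body", one argument or row to a line. step_arm: Moves the arm, as the interface text tells. Shifts and turns lie within -1 to 1; 1 stands for 0.04 m of shift or 0.12 rad of turn. Its arguments: {"type":"object","properties":{"targets":{"type":"array"},"newtons":{"type":"number"}},"required":["targets"]}

```bash
mkdir -p pics; python3 - <<'E'
from plant import robot, viewer
import cv2,numpy as np
s=robot.read_state(); print({k:np.round(v,4).tolist() for k,v in s.items()})
for n in ["scene","top"]:
    c=viewer.read_camera(n); cv2.imwrite(f"pics/{n}0.png",c["color"][:,:,::-1]); np.savez(f"{n}0.npz",**c)
    print(n,c["mtx"],c["k1"],c["R"],c["t"])
E
```

```text
{'time': 0.0, 'joint_positions': [-1.2857, 0.6001, -0.0025, 1.6001, 0.0018, 0.9429, -0.0798], 'joint_vel': [-0.0012, -0.0006, 0.0006, 0.0017, 0.0011, -0.0, -0.0011], 'joint_torque': [0.0003, -76.5034, 1.4975, -25.2348, -0.0524, 0.017, 0.0001], 'tcp_pos': [0.2564, 0.6776, 0.1822], 'ee_rot': [-0.0001, 0.1799, 0.9837, -0.0008], 'force': [-0.1631, -0.1395, -0.8267], 'wrist_torque': [-0.0584, -0.0434, 0.0033], 'grip_width': 0.0928}
scene [[508.82600788   0.         275.8067944 ]
 [  0.         508.82600788 210.01953348]
 [  0.           0.           1.        ]] -0.1451437860902107 [[-0.7986165   0.60175206 -0.01030237]
 [ 0.34470414  0.44330854 -0.82743978]
 [-0.49334647 -0.66435833 -0.56145994]] [ 0.42738295 -0.14533918  1.26394825]
top [[402.92320455   0.         283.73684538]
 [  0.         402.92320455 206.58648985]
 [  0.           0.           1.        ]] -0.0013371444494243389 [[-0.00572011 -0.99919639 -0.0396719 ]
 [-0.98821006  0.0117182  -0.15265507]
 [ 0.15299727  0.03833097 -0.98748295]] [0.02184073 0.57157499 0.70558003]
```

View pics/scene0.png

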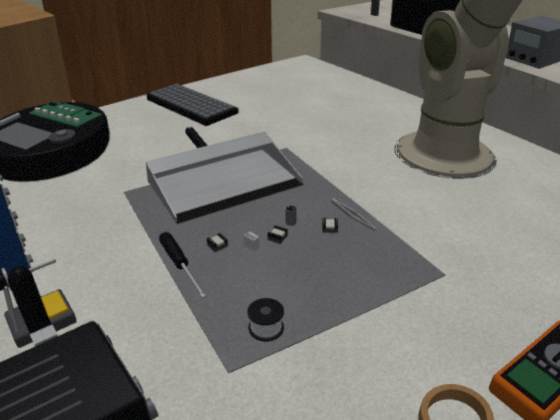

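View pics/top0.png

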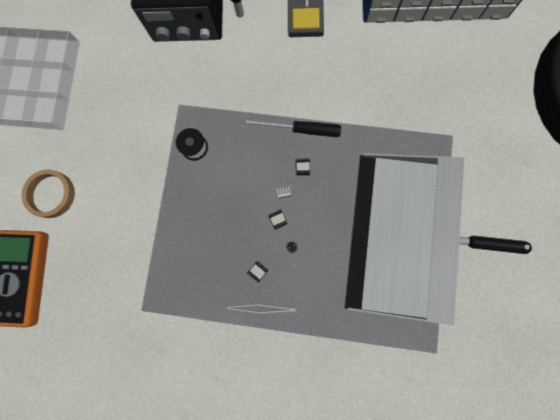

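The scene and top views agree. In the top picture the transformers are near (303,167), (278,219) and (258,271). The heat sink is near (284,192) and the capacitor near (292,246). The pan mouth edge runs from about (361,156) to (347,307), and the pan opens to the left (world +y).

```bash
cat > h.py <<'E'
import numpy as np, cv2
def ray(c,uv):
    uv=np.atleast_2d(np.array(uv,float)).reshape(-1,1,2)
    n=cv2.undistortPoints(uv,c["mtx"],np.array([float(c["k1"]),0,0,0,0]))[:,0]
    d=np.c_[n,np.ones(len(n))]@c["R"]
    o=-c["R"].T@c["t"]; return o,d
def onz(c,uv,z):
    o,d=ray(c,uv); return o+d*((z-o[2])/d[:,2])[:,None]
def proj(c,X):
    p=np.atleast_2d(X)@c["R"].T+c["t"]; n=p[:,:2]/p[:,2:]; r2=(n**2).sum(1,keepdims=True); n=n*(1+c["k1"]*r2)
    return n@c["mtx"][:2,:2].T+c["mtx"][:2,2]
def cloud(c):
    v,u=np.mgrid[:420,:560]; uv=np.c_[u.ravel(),v.ravel()]
    o,d=ray(c,uv); return (o+d*c["z_map"].reshape(-1,1)).reshape(420,560,3)
E
python3 - <<'E'
from h import *
c=dict(np.load("top0.npz")); P=cloud(c)
im=c["color"][:,:,::-1]
crop=im[140:325,225:475]; cv2.imwrite("pics/crop0.png",cv2.resize(crop,None,fx=3.2,fy=3.2,interpolation=cv2.INTER_CUBIC)[:600,:800])
g=cv2.cvtColor(im,cv2.COLOR_BGR2GRAY)
# cream windings
hsv=cv2.cvtColor(im,cv2.COLOR_BGR2HSV)
m=np.zeros_like(g); roi=(slice(150,290),slice(230,335)); m[roi]=(g[roi]>140)*255
n,l,st,ce=cv2.connectedComponentsWithStats(m)
for i in range(1,n):
    if st[i,4]>8: print("bright",ce[i].round(1),st[i],im[l==i].mean(0).round(),onz(c,ce[i],.025).round(4))
# height based
h=P[...,2]; m2=np.zeros_like(g); m2[roi]=((h[roi]>.012)&(c["z_map"][roi]>0))*255
n,l,st,ce=cv2.connectedComponentsWithStats(m2)
for i in range(1,n):
    if st[i,4]>20: q=P[l==i]; print("high",ce[i].round(1),st[i],q[:,2].max().round(4),np.median(q,0).round(4),cv2.minAreaRect(np.argwhere(l==i)[:,::-1].astype(np.float32)))
print("mat z",np.median(h[250:270,170:220]))
for uv in [(361,156),(347,307),(354,230),(375,160),(363,311)]: print(uv,onz(c,uv,.003).round(4))
E
```

```text
bright [302.5 166. ] [297 163  12   7  84] [162. 173. 169.] [[ 0.6538 -0.0192  0.025 ]]
bright [283. 192.] [277 187  14  10  75] [157. 157. 154.] [[0.6031 0.0188 0.025 ]]
bright [277.3 218.6] [271 213  14  12  94] [160. 172. 168.] [[0.5517 0.0299 0.025 ]]
bright [257.1 271.3] [251 265  14  14 101] [160. 171. 167.] [[0.4529 0.068  0.025 ]]
high [302.5 166.5] [296 159  14  16 222] 0.0287 [ 0.6543 -0.0184  0.0217] ((302.5, 166.5), (15.0, 13.0), 90.0)
high [283.4 193.1] [277 186  14  12  76] 0.0325 [0.5989 0.0187 0.0274] ((283.1529235839844, 192.18824768066406), (9.978801727294922, 12.365036964416504), 77.47119140625)
high [277.1 219. ] [268 209  19  21 233] 0.0282 [0.5516 0.0307 0.022 ] ((277.1506652832031, 218.93148803710938), (16.055553436279297, 14.400341987609863), 65.55604553222656)
high [291.2 246.6] [286 241  12  12 114] 0.0438 [0.497  0.004  0.0385] ((291.5, 246.5), (11.0, 11.0), 90.0)
high [257.  271.2] [247 261  21  22 249] 0.0291 [0.4535 0.0686 0.022 ] ((256.97650146484375, 271.1941223144531), (15.18513298034668, 16.378250122070312), 40.601295471191406)
mat z 0.003501866832864853
(361, 156) [[ 0.6781 -0.1359  0.003 ]]
(347, 307) [[ 0.3856 -0.0996  0.003 ]]
(354, 230) [[ 0.5307 -0.1173  0.003 ]]
(375, 160) [[ 0.6695 -0.1632  0.003 ]]
(363, 311) [[ 0.3782 -0.1292  0.003 ]]
```

View pics/crop0.png

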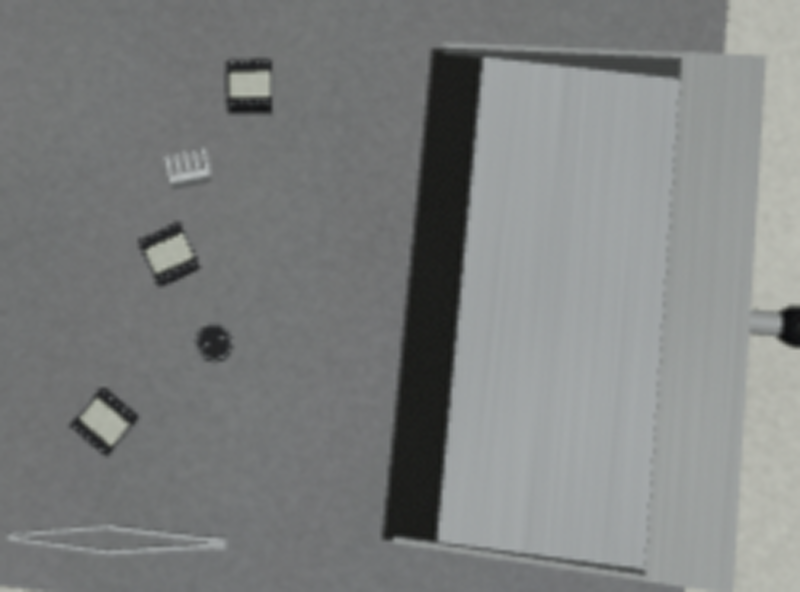

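```bash
python3 - <<'E'
from h import *
c=dict(np.load("top0.npz")); s=dict(np.load("scene0.npz"))
g=cv2.GaussianBlur(cv2.cvtColor(c["color"],cv2.COLOR_RGB2GRAY),(3,3),0).astype(float)
A=[];B=[]
for v in range(165,301,3):
    row=np.diff(g[v,335:400]); a=row.argmin(); b=row.argmax(); A.append((335+a+.5,v)); B.append((335+b+.5,v))
def line(p,z):
    w=onz(c,p,z)[:,:2]; f=cv2.fitLine(w.astype(np.float32),cv2.DIST_HUBER,0,.001,.001).ravel(); return f
a=line(A,.003); b=line(B,.006); print(a,b)
yv=a[:2]*np.sign(a[0]); yb=b[:2]*np.sign(b[0]); print("yaw",np.arctan2(yv[1],yv[0]),np.arctan2(yb[1],yb[0]))
y=(yv+yb)/2; y/=np.linalg.norm(y); x=np.array([y[1],-y[0]])
print("lip depth",(b[2:]-a[2:])@x)
# ends: mouth corners pixel
cor=onz(c,[(360,155.6),(345.3,308.7)],.003)[:,:2]
mid=cor.mean(0); mid=mid+x*((a[2:]-mid)@x); print("len",np.linalg.norm(cor[0]-cor[1]),"origin",mid,"x",x,"y",y)
np.savez("pan.npz",o=mid,x=x,y=y)
for n,uv,z in [("A",(302.5,166),.024),("B",(277.3,218.6),.024),("C",(257.1,271.3),.024),("heat",(283,192),.028),("cap",(291.5,246.5),.043)]:
    p=onz(c,uv,z)[0]; d=p[:2]-mid; print(n,p.round(4),"pan",(d@x).round(4),(d@y).round(4),"scene px",proj(s,p).round(1))
E
```

```text
[ 0.9913613  -0.131159    0.52703553 -0.11288258] [ 0.9914781  -0.13027343  0.5264712  -0.14411137]
yaw -0.131538 -0.13064475
lip depth 0.031034602
len 0.29883438879010693 origin [ 0.5309666  -0.11340088] x [-0.13071623 -0.99141985] y [ 0.99141985 -0.13071623]
A [ 0.6541 -0.0192  0.024 ] pan -0.1094 0.1098 scene px [[218.2 237.9]]
B [0.5519 0.03   0.024 ] pan -0.1449 0.002 scene px [[278.2 230.4]]
C [0.453  0.0682 0.024 ] pan -0.1698 -0.1011 scene px [[330.9 221. ]]
heat [0.6025 0.0187 0.028 ] pan -0.1403 0.0537 scene px [[252.6 235.7]]
cap [0.4977 0.003  0.043 ] pan -0.1111 -0.0482 scene px [[291.9 205.9]]
```

Pan yaw is about −0.131 rad, and the lip depth measures 31 mm against the stated 30. The parts sit in lanes about 52 mm apart, as described. I'll close the fingers and rotate the tool so its y axis lies across the pan.

Call:
{"method": "step_arm", "body": {
  "targets": [
    {"claw": -1,"offset": [0,0,0],"twist": [0,0,1]},
    {"claw": -1,"offset": [0,0,0],"twist": [0,0,1]},
    {"claw": -1,"offset": [0,0,0],"twist": [0,0,1]},
    {"claw": -1,"offset": [0,0,0],"twist": [0,0,1]},
    {"claw": -1,"offset": [0,0,0],"twist": [0,0,1]}
  ],
  "newtons": 5
}}

```text
time: 0.52
tcp_pos: [0.2565, 0.6778, 0.1826]
ee_rot: [0.0, 0.465, 0.885, -0.0]
force: [0.4, 0.4, -0.2]
grip_width: 0.0639
```

Call:
{"method": "step_arm", "body": {
  "targets": [
    {"claw": -1,"offset": [0,0,0],"twist": [0,0,1]},
    {"claw": -1,"offset": [0,0,0],"twist": [0,0,1]},
    {"claw": -1,"offset": [0,0,0],"twist": [0,0,1]},
    {"claw": -1,"offset": [0,0,0],"twist": [0,0,1]},
    {"claw": -1,"offset": [0,0,0],"twist": [0,0,1]}
  ]
}}

```text
time: 0.93
tcp_pos: [0.2564, 0.6778, 0.1826]
ee_rot: [0.0, 0.706, 0.708, -0.0]
force: [0.9, 0.1, -0.3]
grip_width: 0.0307
```

Call:
{"method": "step_arm", "body": {
  "targets": [
    {"claw": -1,"offset": [0,0,0],"twist": [0,0,1]},
    {"claw": -1,"offset": [0,0,0],"twist": [0,0,0.17]},
    {"claw": -1,"offset": [0,0,0],"twist": [0,0,0]}
  ]
}}

```text
time: 1.18
tcp_pos: [0.2562, 0.678, 0.1825]
ee_rot: [0.0, 0.751, 0.66, -0.0]
force: [-0.5, -1.0, -0.6]
grip_width: 0.011
```

```bash
cat > st.py <<'E'
from plant import robot
from h import *
from scipy.spatial.transform import Rotation as Ro
s=robot.read_state(); p=np.load("pan.npz"); t=np.array(s["tcp_pos"]); q=s["ee_rot"]
M=Ro.from_quat([q[1],q[2],q[3],q[0]]).as_matrix()
yw=p["y"]
print("t",s["time"],"tcp",t.round(4),"F",np.round(s["force"],2),"grip",s["grip_width"])
print("pan xy",((t[:2]-p["o"])@p["x"]).round(4),((t[:2]-p["o"])@p["y"]).round(4))
print("twist z units",(-(np.arctan2(yw[1],yw[0])-np.arctan2(M[1,1],M[0,1]))/.12).round(3),"toolz",M[:,2].round(4), "j",np.round(s["joint_positions"],2))
for n,px,py in [("A",-.1094,.1098),("B",-.1449,.002),("C",-.1698,-.1011)]:
    g=p["o"]+p["x"]*(px-.045)+p["y"]*py
    d=M.T@(np.r_[g,.011]-t); print(n,"units to behind",(d/.04).round(2))
E
python3 st.py
```

```text
t 1.1833 tcp [0.2562 0.678  0.1825] F [-0.52 -0.98 -0.63] grip 0.01104745627712648
pan xy -0.7487 -0.3758
twist z units 0.017 toolz [ 1.e-04 -9.e-04 -1.e+00] j [-1.51  0.62  0.37  1.62 -0.26  0.95 -1.18]
A units to behind [-14.88  12.11   4.3 ]
B units to behind [-13.98   9.42   4.3 ]
C units to behind [-13.36   6.84   4.3 ]
```

Call:
{"method": "step_arm", "body": {
  "targets": [
    {"claw": -1,"offset": [-0.74,0.6,0],"twist": [0,0,0]},
    {"claw": -1,"offset": [-0.74,0.6,0],"twist": [0,0,0]},
    {"claw": -1,"offset": [-0.74,0.6,0],"twist": [0,0,0]},
    {"claw": -1,"offset": [-0.74,0.6,0],"twist": [0,0,0]},
    {"claw": -1,"offset": [-0.74,0.6,0],"twist": [0,0,0]}
  ]
}}

```text
time: 1.6
tcp_pos: [0.3568, 0.514, 0.183]
ee_rot: [0.0, 0.75, 0.661, 0.0]
force: [1.3, -0.5, 0.1]
grip_width: 0.0004
```

Call:
{"method": "step_arm", "body": {
  "targets": [
    {"claw": -1,"offset": [-0.74,0.6,0],"twist": [0,0,0]},
    {"claw": -1,"offset": [-0.74,0.6,0],"twist": [0,0,0]},
    {"claw": -1,"offset": [-0.74,0.6,0],"twist": [0,0,0]},
    {"claw": -1,"offset": [-0.74,0.6,0],"twist": [0,0,0]},
    {"claw": -1,"offset": [-0.74,0.6,0],"twist": [0,0,0]}
  ]
}}

```text
time: 2.02
tcp_pos: [0.4565, 0.3515, 0.1832]
ee_rot: [-0.0, 0.751, 0.661, 0.0]
force: [-0.8, 0.4, 0.3]
grip_width: 0.0007
```

Call:
{"method": "step_arm", "body": {
  "targets": [
    {"claw": -1,"offset": [-0.74,0.6,0],"twist": [0,0,0]},
    {"claw": -1,"offset": [-0.74,0.6,0],"twist": [0,0,0]},
    {"claw": -1,"offset": [-0.74,0.6,0],"twist": [0,0,0]},
    {"claw": -1,"offset": [-0.74,0.6,0],"twist": [0,0,0]},
    {"claw": -1,"offset": [0,0,0],"twist": [0,0,0]}
  ]
}}

```text
time: 2.43
tcp_pos: [0.5396, 0.2149, 0.1838]
ee_rot: [0.002, 0.754, 0.657, 0.0]
force: [-0.5, -0.5, -0.7]
grip_width: -0.0
```

```bash
python3 st.py
```

```text
t 2.4333 tcp [0.5396 0.2149 0.1838] F [-0.55 -0.46 -0.66] grip -4.165823062142709e-05
pan xy -0.3266 -0.0344
twist z units -0.05 toolz [ 0.0032 -0.0027 -1.    ] j [-0.75  0.45  0.38  1.95 -0.23  0.78 -0.37]
A units to behind [-4.27  3.61  4.34]
B units to behind [-3.4   0.91  4.33]
C units to behind [-2.8  -1.67  4.32]
```

Call:
{"method": "step_arm", "body": {
  "targets": [
    {"claw": -1,"offset": [-0.71,0.6,0],"twist": [0,0,0]},
    {"claw": -1,"offset": [-0.71,0.6,0],"twist": [0,0,0]},
    {"claw": -1,"offset": [-0.71,0.6,0],"twist": [0,0,0]},
    {"claw": -1,"offset": [-0.71,0.6,0],"twist": [0,0,0]},
    {"claw": -1,"offset": [-0.71,0.6,0.3],"twist": [0,0,0]}
  ]
}}

```text
time: 2.85
tcp_pos: [0.6378, 0.0654, 0.1728]
ee_rot: [0.001, 0.751, 0.661, 0.002]
force: [1.4, -0.1, 0.2]
grip_width: 0.0007
```

Call:
{"method": "step_arm", "body": {
  "targets": [
    {"claw": -1,"offset": [-0.71,0.6,0.3],"twist": [0,0,0]},
    {"claw": -1,"offset": [0,0,0.8],"twist": [0,0,0]},
    {"claw": -1,"offset": [0,0,0.8],"twist": [0,0,0]},
    {"claw": -1,"offset": [0,0,0.3],"twist": [0,0,0]},
    {"claw": -1,"offset": [0,0,0],"twist": [0,0,0]}
  ]
}}

```text
time: 3.27
tcp_pos: [0.6537, 0.0357, 0.08]
ee_rot: [-0.002, 0.751, 0.66, -0.002]
force: [0.6, -0.0, 0.1]
grip_width: 0.0003
```

```bash
python3 st.py
```

```text
t 3.2667 tcp [0.6537 0.0357 0.08  ] F [ 0.57 -0.04  0.11] grip 0.0003450762353976569
pan xy -0.1638 0.1022
twist z units 0.018 toolz [-5.6e-03 -3.0e-04 -1.0e+00] j [-0.34  0.66  0.31  1.86 -0.3   0.68  0.02]
A units to behind [-0.23  0.2   1.72]
B units to behind [ 0.66 -2.49  1.74]
C units to behind [ 1.29 -5.07  1.75]
```

Call:
{"method": "step_arm", "body": {
  "targets": [
    {"claw": -1,"offset": [0,0.2,0.6],"twist": [0,0,0]},
    {"claw": -1,"offset": [0,0,0.6],"twist": [0,0,0]},
    {"claw": -1,"offset": [0,0,0.4],"twist": [0,0,0]},
    {"claw": -1,"offset": [0,0,0],"twist": [0,0,0]},
    {"claw": -1,"offset": [0,0,0],"twist": [0,0,0]}
  ]
}}

```text
time: 3.68
tcp_pos: [0.6642, 0.0349, 0.0201]
ee_rot: [0.0, 0.751, 0.66, 0.0]
force: [-0.2, -0.3, 0.8]
grip_width: 0.0004
```

```bash
python3 st.py; python3 - <<'E'
from plant import viewer
import cv2
c=viewer.read_camera("top"); cv2.imwrite("pics/top1.png",cv2.resize(c["color"][130:330,210:470,::-1],None,fx=3,fy=3))
E
```

```text
t 3.6833 tcp [0.6642 0.0349 0.0201] F [-0.23 -0.26  0.79] grip 0.0004234525491225229
pan xy -0.1645 0.1127
twist z units 0.012 toolz [ 3.e-04  2.e-04 -1.e+00] j [-0.31  0.74  0.27  1.87 -0.34  0.57  0.05]
A units to behind [-0.25 -0.07  0.23]
B units to behind [ 0.64 -2.77  0.23]
C units to behind [ 1.27 -5.34  0.23]
```

View pics/top1.png

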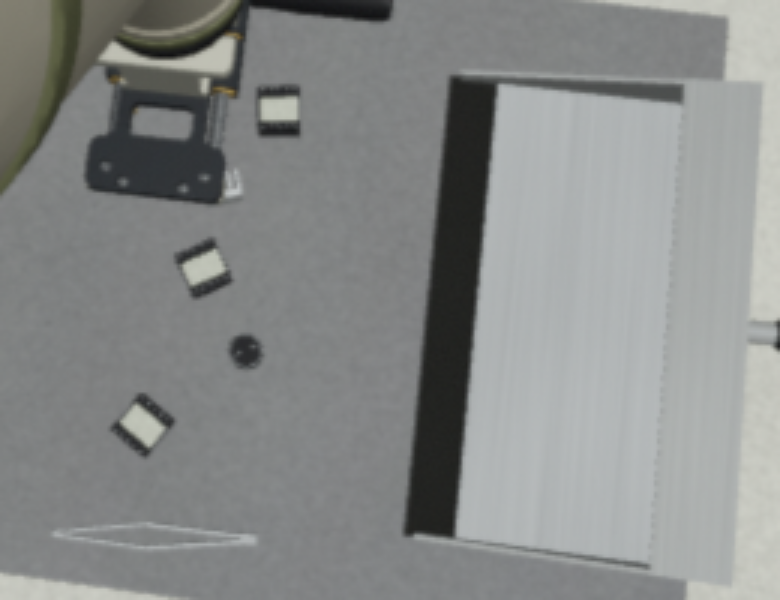

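The fingertips are behind transformer A (crop (278,110)), with the pan and other parts undisturbed. Now I'll lower slightly and push.

Call:
{"method": "step_arm", "body": {
  "targets": [
    {"claw": -1,"offset": [0,-0.07,0.22],"twist": [0,0,0]},
    {"claw": -1,"offset": [0,0,0],"twist": [0,0,0]},
    {"claw": -1,"offset": [-0.2,0,0],"twist": [0,0,0]},
    {"claw": -1,"offset": [-0.2,0,0],"twist": [0,0,0]},
    {"claw": -1,"offset": [-0.2,0,0],"twist": [0,0,0]}
  ]
}}

```text
time: 4.15
tcp_pos: [0.658, 0.0097, 0.0108]
ee_rot: [0.0, 0.752, 0.659, 0.0]
force: [-0.5, 0.2, 0.5]
grip_width: 0.0004
```

Call:
{"method": "step_arm", "body": {
  "targets": [
    {"claw": -1,"offset": [-0.2,0,0],"twist": [0,0,0]},
    {"claw": -1,"offset": [-0.25,0,0],"twist": [0,0,0]},
    {"claw": -1,"offset": [-0.25,0,0],"twist": [0,0,0]},
    {"claw": -1,"offset": [-0.25,0,0],"twist": [0,0,0]},
    {"claw": -1,"offset": [-0.25,0,0],"twist": [0,0,0]}
  ]
}}

```text
time: 4.57
tcp_pos: [0.6514, -0.038, 0.0103]
ee_rot: [0.0, 0.752, 0.659, -0.0]
force: [-0.2, 0.1, 0.2]
grip_width: 0.0007
```

```bash
cat > pic.py <<'E'
import sys
from plant import viewer
from h import *
c=viewer.read_camera("top"); cv2.imwrite(sys.argv[1],cv2.resize(c["color"][130:330,210:470,::-1],None,fx=3,fy=3))
c=viewer.read_camera("scene"); cv2.imwrite(sys.argv[1].replace(".","s."),cv2.resize(c["color"][120:270,120:390,::-1],None,fx=2.9,fy=2.9))
E
python3 st.py; python3 pic.py pics/a2.png
```

```text
t 4.5667 tcp [ 0.6514 -0.038   0.0103] F [-0.18  0.1   0.22] grip 0.000663513080110924
pan xy -0.0905 0.1095
twist z units -0.006 toolz [-0.e+00 -2.e-04 -1.e+00] j [-0.19  0.74  0.25  1.9  -0.33  0.54  0.15]
A units to behind [ 1.6   0.01 -0.02]
B units to behind [ 2.48 -2.69 -0.02]
C units to behind [ 3.1  -5.27 -0.02]
```

View pics/a2.png

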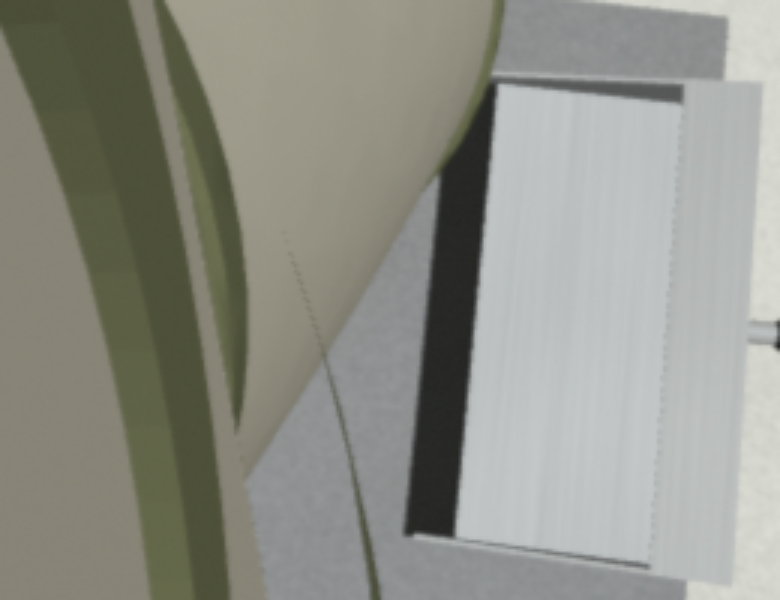

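View pics/a2s.png

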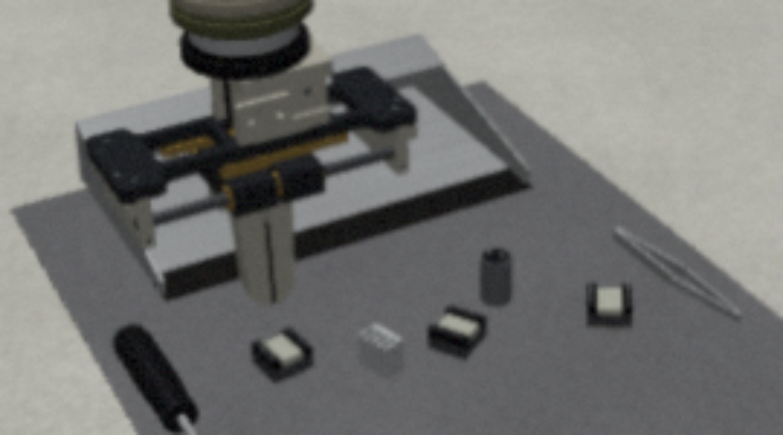

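```bash
python3 - <<'E'
from plant import viewer,robot
from h import *
c=viewer.read_camera("scene"); t=np.array(robot.read_state()["tcp_pos"])
print("t proj",proj(c,t),"crop",(proj(c,t)-120)*2.9)
w=viewer.read_camera("wrist"); cv2.imwrite("pics/w2.png",w["color"][:,:,::-1])
m=c["color"]; P=cloud(c)
for u,v in [(211,220),(211,200),(217,239),(220,247),(217,230)]: print((u,v),P[v,u].round(3))
E
```

```text
t proj [[214.65983338 238.41246301]] crop [[274.51351681 343.39614272]]
(211, 220) [ 0.658 -0.033  0.059]
(211, 200) [ 0.654 -0.032  0.101]
(217, 239) [ 0.656 -0.021  0.021]
(220, 247) [ 0.658 -0.008  0.012]
(217, 230) [ 0.631 -0.064  0.005]
```

View pics/w2.png

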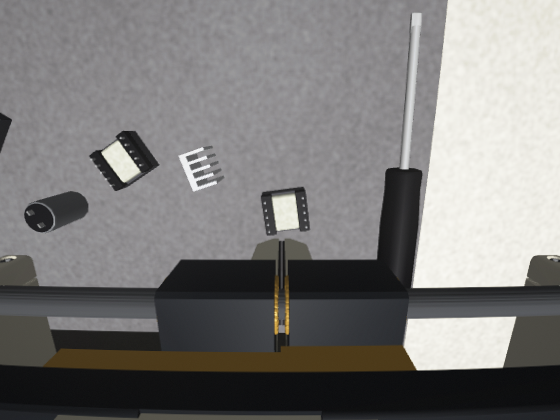

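Something is off. The scene view shows the fingertip ending at crop (265,300), about 40 px above where the reported TCP projects (274,343). Transformer A hasn't moved and the force is about 0. I'll measure the actual fingertip height before moving again.

```bash
python3 - <<'E'
from plant import viewer,robot
from h import *
c=viewer.read_camera("scene"); s=robot.read_state(); t=np.array(s["tcp_pos"]); print(t, s["time"])
P=cloud(c)
for v in range(150,232,4): print(v,P[v,211].round(3),c["color"][v,211], '|',P[v,216].round(3))
cv2.imwrite("pics/s3.png",cv2.resize(c["color"][120:260,150:290,::-1],None,fx=4.2,fy=4.2))
E
```

```text
[ 0.65169708 -0.03621455  0.01019363] 4.8167
150 [ 0.662 -0.001  0.217] [90 89 81] | [0.654 0.001 0.215]
154 [ 0.655 -0.017  0.2  ] [118 117 110] | [ 0.647 -0.013  0.199]
158 [ 0.657 -0.014  0.195] [89 89 83] | [ 0.648 -0.012  0.193]
162 [ 0.656 -0.016  0.186] [88 85 80] | [ 0.65  -0.011  0.186]
166 [ 0.659 -0.012  0.181] [89 89 83] | [ 0.649 -0.014  0.177]
170 [ 0.657 -0.016  0.171] [40 43 40] | [ 0.65  -0.012  0.17 ]
174 [ 0.661 -0.011  0.167] [55 45 28] | [ 0.649 -0.016  0.16 ]
178 [ 0.66  -0.015  0.157] [69 59 33] | [ 0.651 -0.012  0.155]
182 [ 0.664 -0.008  0.154] [36 37 42] | [ 0.654 -0.008  0.15 ]
186 [ 0.668 -0.001  0.151] [11 17 17] | [ 0.656 -0.005  0.144]
190 [ 0.668 -0.004  0.141] [ 7 11 14] | [ 0.645 -0.027  0.121]
194 [ 0.651 -0.036  0.111] [73 72 67] | [ 0.647 -0.025  0.115]
198 [ 0.656 -0.028  0.109] [76 74 69] | [ 0.647 -0.027  0.105]
202 [ 0.657 -0.028  0.1  ] [85 84 78] | [ 0.648 -0.027  0.097]
206 [ 0.658 -0.028  0.092] [86 87 81] | [ 0.647 -0.028  0.088]
210 [ 0.658 -0.03   0.082] [89 87 79] | [ 0.648 -0.029  0.079]
214 [ 0.66  -0.027  0.076] [90 88 82] | [1.015 0.647 0.594]
218 [ 0.661 -0.027  0.068] [87 86 80] | [ 0.651 -0.027  0.063]
222 [ 0.66  -0.031  0.056] [85 84 79] | [ 0.651 -0.027  0.055]
226 [ 0.633 -0.083  0.005] [95 96 93] | [ 0.624 -0.078  0.004]
230 [ 0.639 -0.073  0.005] [97 97 98] | [ 0.632 -0.065  0.006]
```

View pics/s3.png

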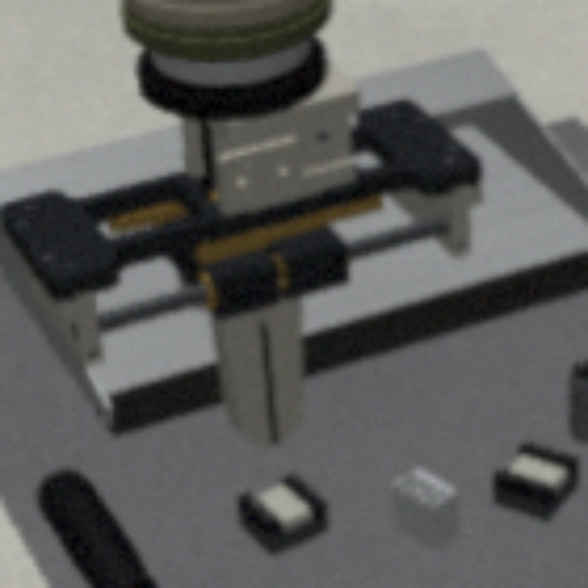

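The whole gripper sits about 42 mm higher than the reported z. The body bottom is near 0.135 and the finger end near 0.052, and those two agree with the 84 mm finger length. The x and y readings match. The fingers passed above A without touching it. I'll pin the offset down by casting rays at the tip edge.

```bash
cat > tip.py <<'E'
from plant import viewer,robot
from h import *
c=viewer.read_camera("scene"); s=robot.read_state(); t=np.array(s["tcp_pos"]); p=np.load("pan.npz")
# lower edge of finger: front face plane at TCP - 7.5mm along pan x ; scan columns around projected tip
n=np.r_[-p["x"],0]; q=t+n*.0075
P=cloud(c); d=np.abs((P-q)@n)<.012
lat=np.abs((P-t)@np.r_[p["y"],0])<.012
m=(d&lat&(c["z_map"]>0)&(P[...,2]>.008)&(P[...,2]<.15))
cols=np.where(m.sum(0)>6)[0]; out=[]
for u in cols:
    v=np.where(m[:,u])[0].max()+.5
    o,r=ray(c,(u,v)); k=((q-o)@n)/(r[0]@n); out.append((o+r[0]*k)[2])
print("tip z by column",dict(zip(cols.tolist(),np.round(out,4))),"median",np.median(out),"reported",t[2])
E
python3 tip.py
```

```text
tip z by column {207: np.float64(0.097), 208: np.float64(0.0754), 209: np.float64(0.0554), 210: np.float64(0.0503), 211: np.float64(0.0207), 212: np.float64(0.0177), 213: np.float64(0.0147), 214: np.float64(0.0116), 215: np.float64(0.0131), 216: np.float64(0.0124), 217: np.float64(0.0116), 218: np.float64(0.0108), 219: np.float64(0.0124), 220: np.float64(0.0116)} median 0.013893392341096156 reported 0.010162148662321596
```

```bash
sed -i 's/P\[...,2\]>.008/P[...,2]>.035/' tip.py; python3 tip.py
```

```text
tip z by column {207: np.float64(0.0929), 208: np.float64(0.0755), 209: np.float64(0.0533), 210: np.float64(0.0504), 211: np.float64(0.0497), 212: np.float64(0.0468), 213: np.float64(0.0461), 214: np.float64(0.0476), 215: np.float64(0.0469), 216: np.float64(0.0462), 217: np.float64(0.0477), 218: np.float64(0.047), 219: np.float64(0.0507), 220: np.float64(0.0522)} median 0.04869769862120604 reported 0.010159898280971962
```

Call:
{"method": "step_arm", "body": {
  "targets": [
    {"claw": -1,"offset": [0.6,0,0],"twist": [0,0,0]},
    {"claw": -1,"offset": [0.6,0,0],"twist": [0,0,0]},
    {"claw": -1,"offset": [0.65,0,0],"twist": [0,0,0]},
    {"claw": -1,"offset": [0,0,0.3],"twist": [0,0,0]},
    {"claw": -1,"offset": [0,0,0.3],"twist": [0,0,0]}
  ]
}}

```text
time: 5.33
tcp_pos: [0.6619, 0.0399, -0.0139]
ee_rot: [0.0, 0.751, 0.661, 0.001]
force: [-0.0, -0.2, -0.8]
grip_width: 0.0005
```

Call:
{"method": "step_arm", "body": {
  "targets": [
    {"claw": -1,"offset": [0,0,0],"twist": [0,0,0]},
    {"claw": -1,"offset": [0,0,0],"twist": [0,0,0]}
  ]
}}

```text
time: 5.5
tcp_pos: [0.6603, 0.0354, -0.0148]
ee_rot: [-0.0, 0.752, 0.659, -0.001]
force: [0.6, -0.5, 0.0]
grip_width: 0.0004
```

```bash
sed -i 's/P\[...,2\]>.035/P[...,2]>.010/' tip.py; python3 st.py; python3 tip.py; python3 pic.py pics/a4.png
```

```text
t 5.5 tcp [ 0.6603  0.0354 -0.0148] F [ 0.61 -0.48  0.01] grip 0.0003517237973493663
pan xy -0.1645 0.1088
twist z units -0.011 toolz [-0.0021 -0.001  -1.    ] j [-0.29  0.78  0.25  1.89 -0.36  0.51  0.06]
A units to behind [-0.25  0.02 -0.64]
B units to behind [ 0.63 -2.67 -0.64]
C units to behind [ 1.25 -5.25 -0.64]
tip z by column {225: np.float64(0.0662), 226: np.float64(0.0443), 227: np.float64(0.0262), 228: np.float64(0.0254), 229: np.float64(0.0246), 230: np.float64(0.0216), 231: np.float64(0.0208), 232: np.float64(0.02), 233: np.float64(0.0215), 234: np.float64(0.0207), 235: np.float64(0.0221), 236: np.float64(0.0213), 237: np.float64(0.0228), 238: np.float64(0.0265)} median 0.022460177919764013 reported -0.014140123761846382
```

View pics/a4s.png

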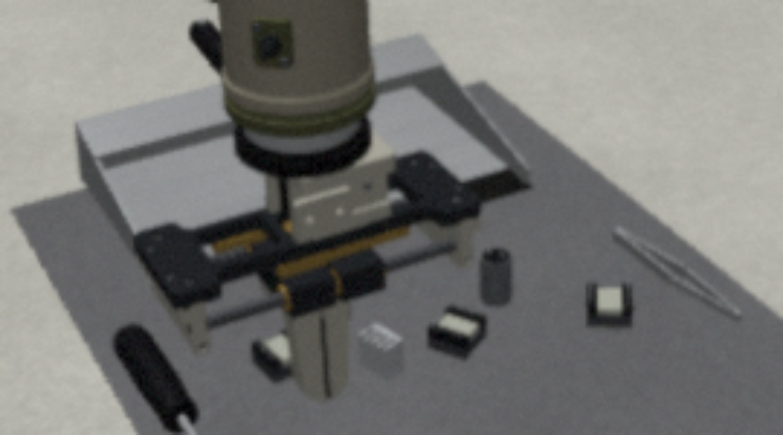

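```bash
python3 - <<'E'
from plant import viewer,robot
from h import *
c=viewer.read_camera("scene"); s=robot.read_state(); t=np.array(s["tcp_pos"]); p=np.load("pan.npz")
print("proj crop",((proj(c,np.r_[t[:2],.0215])-120)*2.9).round(1))
P=cloud(c); xy=P[...,:2]-p["o"]; X=xy@p["x"]; Y=xy@p["y"]
m=(P[...,2]>.03)&(P[...,2]<.1)&(np.hypot(P[...,0]-t[0],P[...,1]-t[1])<.035)
print(m.sum(),"X pct",np.percentile(X[m],[2,10,50,90,98]).round(4),"Y pct",np.percentile(Y[m],[2,10,50,90,98]).round(4))
# silhouette edges: mask columns per row at z ~ .05, cast onto front face plane
n=np.r_[-p["x"],0]; q=t+n*.0075
for v in range(225,248,4):
    u=np.where(m[v])[0]
    if len(u)<3: continue
    o,r=ray(c,[(u.min()-.5,v),(u.max()+.5,v)]); k=((q-o)@n)/(r@n); w=o+r*k[:,None]
    print(v,u.min(),u.max(),((w[:,:2]-p["o"])@p["y"]).round(4),w[:,2].round(3))
E
```

```text
proj crop [[321.6 392.8]]
570 X pct [-0.1751 -0.1743 -0.1724 -0.1671 -0.1578] Y pct [0.0956 0.0986 0.114  0.1269 0.1282]
225 236 239 [0.1003 0.0929] [0.089 0.087]
229 217 239 [0.1352 0.0934] [0.094 0.078]
233 218 239 [0.1341 0.0939] [0.085 0.07 ]
237 219 239 [0.133  0.0944] [0.076 0.062]
241 219 239 [0.1337 0.0949] [0.068 0.053]
245 220 239 [0.1326 0.0953] [0.059 0.044]
```

The x and y readings agree with the pictures to about 3 mm, and true z is reported z + 0.036. I'll lower the tip to about 12 mm true height and push A, watching the force.

Call:
{"method": "step_arm", "body": {
  "targets": [
    {"claw": -1,"offset": [0,0,0.24],"twist": [0,0,0]},
    {"claw": -1,"offset": [0,0,0],"twist": [0,0,0]},
    {"claw": -1,"offset": [-0.2,0,0],"twist": [0,0,0]},
    {"claw": -1,"offset": [-0.2,0,0],"twist": [0,0,0]},
    {"claw": -1,"offset": [-0.2,0,0],"twist": [0,0,0]}
  ]
}}

```text
time: 6.12
tcp_pos: [0.658, 0.0116, -0.0233]
ee_rot: [0.0, 0.752, 0.659, -0.0]
force: [-0.7, 0.3, -0.8]
grip_width: 0.0004
```

Call:
{"method": "step_arm", "body": {
  "targets": [
    {"claw": -1,"offset": [-0.2,0,0],"twist": [0,0,0]},
    {"claw": -1,"offset": [-0.25,0,0],"twist": [0,0,0]},
    {"claw": -1,"offset": [-0.25,0,0],"twist": [0,0,0]},
    {"claw": -1,"offset": [-0.25,0,0],"twist": [0,0,0]},
    {"claw": -1,"offset": [-0.25,0,0],"twist": [0,0,0]}
  ]
}}

```text
time: 6.53
tcp_pos: [0.6518, -0.0359, -0.0232]
ee_rot: [0.0, 0.752, 0.659, 0.0]
force: [0.2, -0.3, 0.6]
grip_width: 0.0007
```

```bash
python3 st.py; python3 pic.py pics/a5.png
```

```text
t 6.5333 tcp [ 0.6518 -0.0359 -0.0232] F [ 0.2  -0.3   0.59] grip 0.0007485191271594848
pan xy -0.0927 0.1096
twist z units -0.005 toolz [ 3.e-04 -0.e+00 -1.e+00] j [-0.17  0.79  0.22  1.91 -0.34  0.48  0.16]
A units to behind [ 1.54  0.   -0.86]
B units to behind [ 2.43 -2.69 -0.86]
C units to behind [ 3.05 -5.27 -0.86]
```

View pics/a5s.png

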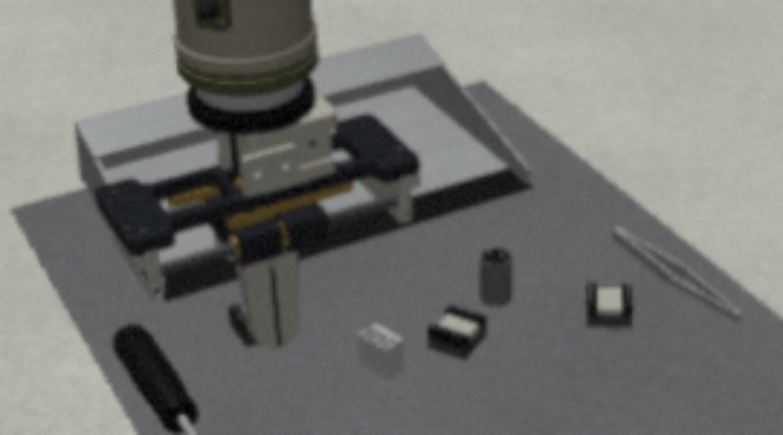

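The fingers now push A: the block shows just ahead of the fingertip at crop (240,325), and the other parts are undisturbed. I'll continue into the pan.

Call:
{"method": "step_arm", "body": {
  "targets": [
    {"claw": -1,"offset": [-0.25,0,0],"twist": [0,0,0]},
    {"claw": -1,"offset": [-0.25,0,0],"twist": [0,0,0]},
    {"claw": -1,"offset": [-0.25,0,0],"twist": [0,0,0]},
    {"claw": -1,"offset": [-0.25,0,0],"twist": [0,0,0]},
    {"claw": -1,"offset": [-0.25,0,0],"twist": [0,0,0]}
  ]
}}

```text
time: 7.05
tcp_pos: [0.6451, -0.0855, -0.0234]
ee_rot: [0.0, 0.752, 0.659, -0.0]
force: [-0.0, -0.7, -0.4]
grip_width: 0.001
```

Call:
{"method": "step_arm", "body": {
  "targets": [
    {"claw": -1,"offset": [-0.25,0,0],"twist": [0,0,0]},
    {"claw": -1,"offset": [-0.25,0,0],"twist": [0,0,0]},
    {"claw": -1,"offset": [-0.25,0,0],"twist": [0,0,0]},
    {"claw": -1,"offset": [-0.25,0,0],"twist": [0,0,0]},
    {"claw": -1,"offset": [-0.25,0,0],"twist": [0,0,0]}
  ]
}}

```text
time: 7.47
tcp_pos: [0.6387, -0.1347, -0.0233]
ee_rot: [0.0, 0.752, 0.659, 0.0]
force: [0.8, -0.2, 0.3]
grip_width: 0.0004
```

Call:
{"method": "step_arm", "body": {
  "targets": [
    {"claw": -1,"offset": [-0.25,0,0],"twist": [0,0,0]},
    {"claw": -1,"offset": [-0.2,0,0],"twist": [0,0,0]},
    {"claw": -1,"offset": [-0.2,0,0],"twist": [0,0,0]},
    {"claw": -1,"offset": [-0.15,0,0],"twist": [0,0,0]},
    {"claw": -1,"offset": [-0.1,0,0],"twist": [0,0,0]}
  ]
}}

```text
time: 7.88
tcp_pos: [0.6339, -0.1706, -0.0234]
ee_rot: [0.0, 0.752, 0.659, -0.0]
force: [-0.2, 1.0, -0.1]
grip_width: 0.0006
```

```bash
python3 st.py; python3 pic.py pics/a6.png
```

```text
t 7.8833 tcp [ 0.6339 -0.1706 -0.0234] F [-0.17  1.   -0.1 ] grip 0.0005855982896578135
pan xy 0.0432 0.1095
twist z units -0.008 toolz [ 0.e+00 -3.e-04 -1.e+00] j [ 0.06  0.79  0.19  1.9  -0.29  0.48  0.32]
A units to behind [ 4.94  0.   -0.86]
B units to behind [ 5.82 -2.69 -0.86]
C units to behind [ 6.45 -5.27 -0.86]
```

View pics/a6s.png

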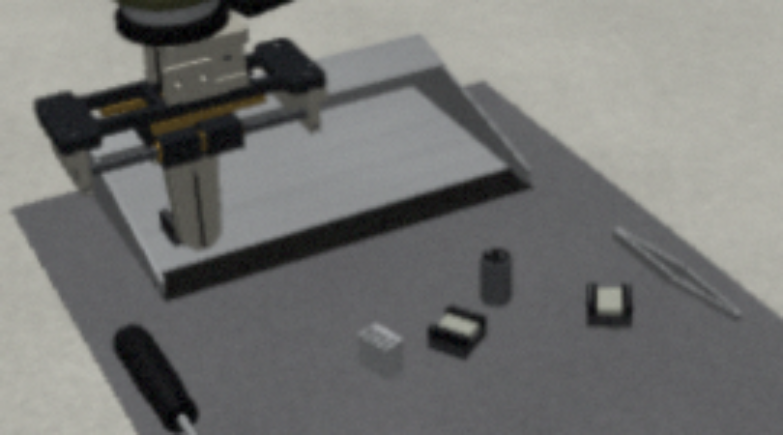

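View pics/a6.png

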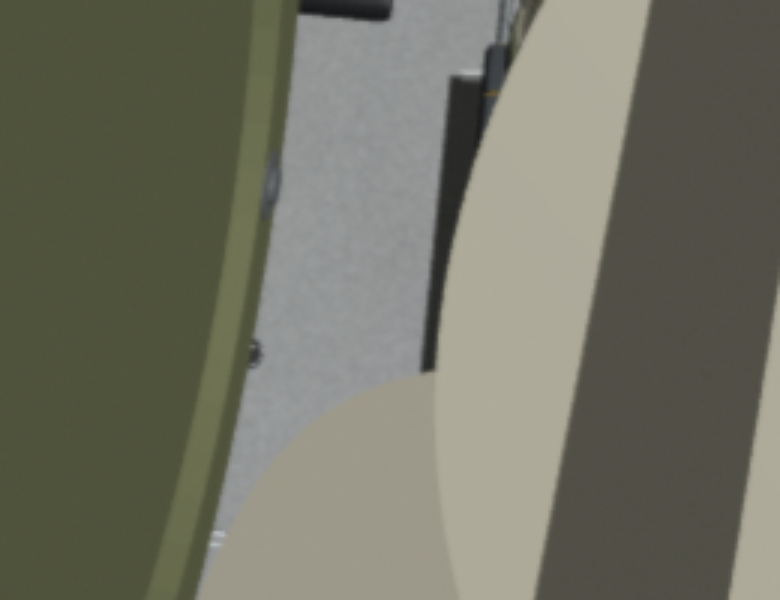

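A is now inside the pan. I'll back off, lift, and go over behind B.

Call:
{"method": "step_arm", "body": {
  "targets": [
    {"claw": -1,"offset": [0.3,0,0],"twist": [0,0,0]},
    {"claw": -1,"offset": [0,0,-0.8],"twist": [0,0,0]},
    {"claw": -1,"offset": [0,0,-0.8],"twist": [0,0,0]},
    {"claw": -1,"offset": [0.8,-0.38,-0.2],"twist": [0,0,0]},
    {"claw": -1,"offset": [0.8,-0.38,0],"twist": [0,0,0]}
  ]
}}

```text
time: 8.4
tcp_pos: [0.6159, -0.0901, 0.0515]
ee_rot: [0.002, 0.753, 0.658, 0.002]
force: [0.8, 1.3, -0.5]
grip_width: 0.0006
```

Call:
{"method": "step_arm", "body": {
  "targets": [
    {"claw": -1,"offset": [0.8,-0.38,0],"twist": [0,0,0]},
    {"claw": -1,"offset": [0.8,-0.38,0],"twist": [0,0,0]},
    {"claw": -1,"offset": [0.8,-0.38,0],"twist": [0,0,0]},
    {"claw": -1,"offset": [0.8,-0.38,0],"twist": [0,0,0]},
    {"claw": -1,"offset": [0.8,-0.4,0],"twist": [0,0,0]}
  ]
}}

```text
time: 8.82
tcp_pos: [0.5577, 0.0819, 0.0487]
ee_rot: [-0.0, 0.751, 0.66, 0.0]
force: [0.6, 1.1, -0.4]
grip_width: 0.0005
```

Call:
{"method": "step_arm", "body": {
  "targets": [
    {"claw": -1,"offset": [0,0,0],"twist": [0,0,0]},
    {"claw": -1,"offset": [0,0,0],"twist": [0,0,0]}
  ]
}}

```text
time: 8.98
tcp_pos: [0.5577, 0.0828, 0.0486]
ee_rot: [-0.001, 0.75, 0.662, 0.0]
force: [0.3, -0.2, 0.4]
grip_width: 0.0006
```

```bash
python3 st.py; python3 pic.py pics/b1.png
```

```text
t 8.9833 tcp [0.5577 0.0828 0.0486] F [ 0.29 -0.24  0.36] grip 0.0005680601526798506
pan xy -0.198 0.0008
twist z units 0.051 toolz [-6.0e-04  1.2e-03 -1.0e+00] j [-0.43  0.61  0.26  2.09 -0.34  0.48 -0.03]
A units to behind [-1.11  2.72  0.94]
B units to behind [-0.2   0.03  0.94]
C units to behind [ 0.43 -2.54  0.94]
```

View pics/b1s.png

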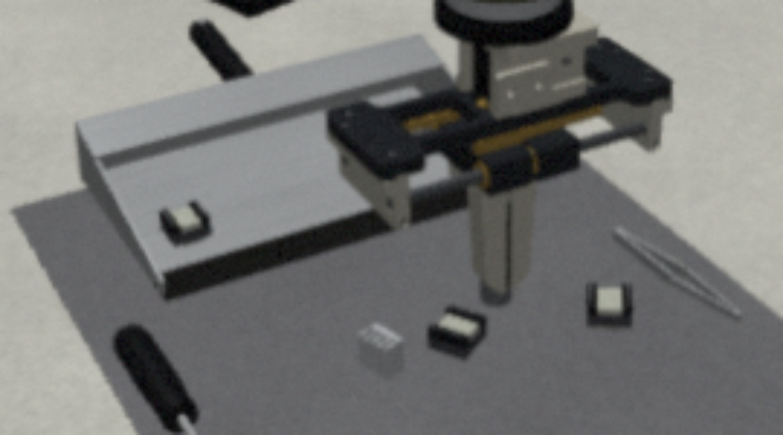

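View pics/b1.png

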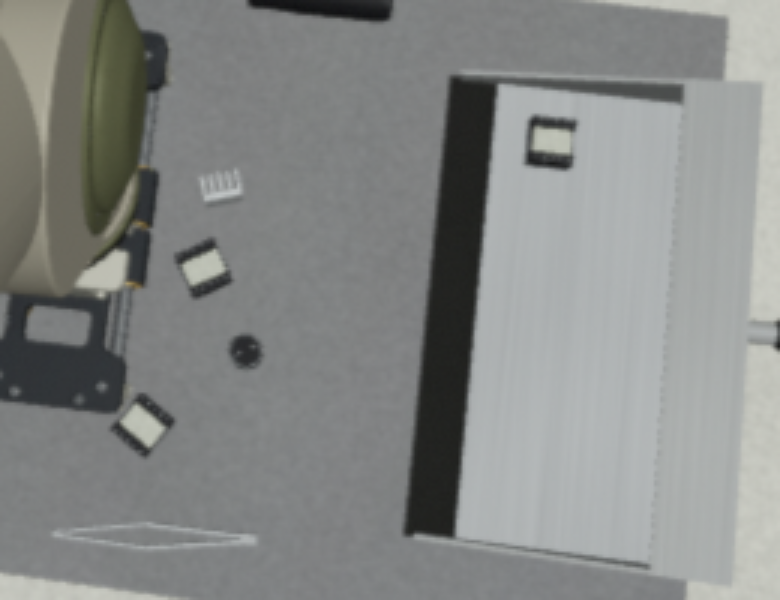

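A lies squarely in the pan at crop (552,142), past the lip. The heat sink and capacitor are unmoved. I'll lower behind B and push.

Call:
{"method": "step_arm", "body": {
  "targets": [
    {"claw": -1,"offset": [0,0,0.7],"twist": [0,0,0.05]},
    {"claw": -1,"offset": [0,0,0.7],"twist": [0,0,0]},
    {"claw": -1,"offset": [0,0,0.39],"twist": [0,0,0]},
    {"claw": -1,"offset": [0,0,0],"twist": [0,0,0]},
    {"claw": -1,"offset": [0,0,0],"twist": [0,0,0]}
  ]
}}

```text
time: 9.5
tcp_pos: [0.5586, 0.0769, -0.0234]
ee_rot: [-0.0, 0.755, 0.656, -0.001]
force: [-0.1, 0.9, 0.7]
grip_width: 0.0007
```

```bash
python3 st.py; python3 tip.py
```

```text
t 9.5 tcp [ 0.5586  0.0769 -0.0234] F [-0.13  0.86  0.66] grip 0.0007156263846845045
pan xy -0.1923 0.0025
twist z units -0.072 toolz [-1.4e-03 -7.0e-04 -1.0e+00] j [-0.36  0.73  0.19  2.12 -0.39  0.33  0.01]
A units to behind [-0.93  2.69 -0.86]
B units to behind [-0.06 -0.01 -0.86]
C units to behind [ 0.54 -2.6  -0.86]
tip z by column {286: np.float64(0.1373), 288: np.float64(0.0183), 289: np.float64(0.0151), 290: np.float64(0.0143), 291: np.float64(0.0134), 292: np.float64(0.0126), 293: np.float64(0.014), 294: np.float64(0.0132), 295: np.float64(0.0123), 296: np.float64(0.0138), 297: np.float64(0.0176), 298: np.float64(0.0191), 299: np.float64(0.039)} median 0.01427683547567582 reported -0.022543000040044572
```

Call:
{"method": "step_arm", "body": {
  "targets": [
    {"claw": -1,"offset": [-0.2,0,0],"twist": [0,0,-0.06]},
    {"claw": -1,"offset": [-0.2,0,0],"twist": [0,0,0]},
    {"claw": -1,"offset": [-0.2,0,0],"twist": [0,0,0]},
    {"claw": -1,"offset": [-0.25,0,0],"twist": [0,0,0]},
    {"claw": -1,"offset": [-0.25,0,0],"twist": [0,0,0]}
  ]
}}

```text
time: 9.97
tcp_pos: [0.5531, 0.0337, -0.0224]
ee_rot: [0.0, 0.752, 0.66, 0.0]
force: [-0.7, 0.4, 0.1]
grip_width: 0.0001
```

Call:
{"method": "step_arm", "body": {
  "targets": [
    {"claw": -1,"offset": [-0.25,0,0],"twist": [0,0,0]},
    {"claw": -1,"offset": [-0.25,0,0],"twist": [0,0,0]},
    {"claw": -1,"offset": [-0.25,0,0],"twist": [0,0,0]},
    {"claw": -1,"offset": [-0.25,0,0],"twist": [0,0,0]},
    {"claw": -1,"offset": [-0.25,0,0],"twist": [0,0,0]}
  ]
}}

```text
time: 10.38
tcp_pos: [0.5462, -0.0157, -0.023]
ee_rot: [-0.0, 0.752, 0.66, -0.0]
force: [1.4, 0.8, 0.2]
grip_width: 0.0004
```

```bash
python3 st.py; python3 pic.py pics/b2.png
```

```text
t 10.3833 tcp [ 0.5462 -0.0157 -0.023 ] F [1.45 0.8  0.19] grip 0.0004099679585607031
pan xy -0.0988 0.0024
twist z units 0.006 toolz [-1.e-04 -0.e+00 -1.e+00] j [-0.17  0.71  0.15  2.16 -0.34  0.29  0.13]
A units to behind [ 1.39  2.69 -0.85]
B units to behind [ 2.28 -0.01 -0.85]
C units to behind [ 2.9  -2.58 -0.85]
```

View pics/b2s.png

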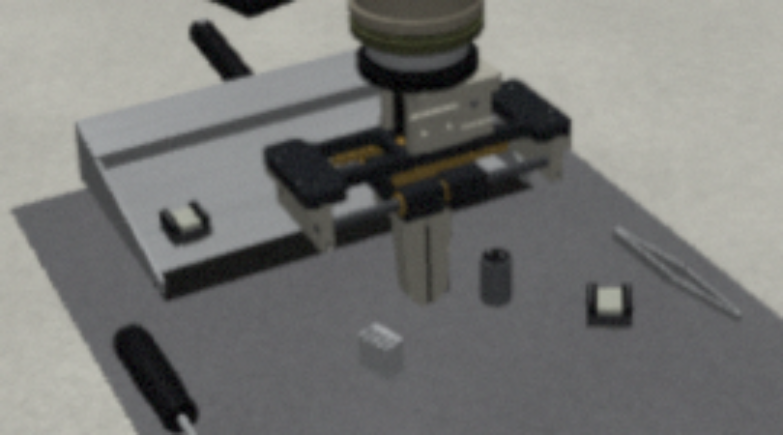

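B has gone from its starting place and is hidden behind the fingers. The capacitor stands clear. From −0.099 to +0.043 is 3.55 units.

Call:
{"method": "step_arm", "body": {
  "targets": [
    {"claw": -1,"offset": [-0.25,0,0],"twist": [0,0,0]},
    {"claw": -1,"offset": [-0.25,0,0],"twist": [0,0,0]},
    {"claw": -1,"offset": [-0.25,0,0],"twist": [0,0,0]},
    {"claw": -1,"offset": [-0.25,0,0],"twist": [0,0,0]},
    {"claw": -1,"offset": [-0.25,0,0],"twist": [0,0,0]}
  ]
}}

```text
time: 10.9
tcp_pos: [0.5398, -0.0654, -0.0229]
ee_rot: [0.0, 0.752, 0.66, -0.0]
force: [0.3, 0.1, 0.3]
grip_width: 0.0
```

Call:
{"method": "step_arm", "body": {
  "targets": [
    {"claw": -1,"offset": [-0.25,0,0],"twist": [0,0,0]},
    {"claw": -1,"offset": [-0.25,0,0],"twist": [0,0,0]},
    {"claw": -1,"offset": [-0.25,0,0],"twist": [0,0,0]},
    {"claw": -1,"offset": [-0.25,0,0],"twist": [0,0,0]},
    {"claw": -1,"offset": [-0.25,0,0],"twist": [0,0,0]}
  ]
}}

```text
time: 11.32
tcp_pos: [0.5334, -0.1148, -0.0229]
ee_rot: [0.0, 0.752, 0.66, 0.0]
force: [-0.8, 0.2, 0.5]
grip_width: 0.0006
```

Call:
{"method": "step_arm", "body": {
  "targets": [
    {"claw": -1,"offset": [-0.25,0,0],"twist": [0,0,0]},
    {"claw": -1,"offset": [-0.25,0,0],"twist": [0,0,0]},
    {"claw": -1,"offset": [-0.25,0,0],"twist": [0,0,0]},
    {"claw": -1,"offset": [-0.18,0,0],"twist": [0,0,0]},
    {"claw": -1,"offset": [-0.1,0,0],"twist": [0,0,0]}
  ]
}}

```text
time: 11.73
tcp_pos: [0.5278, -0.1562, -0.023]
ee_rot: [0.0, 0.752, 0.659, -0.0]
force: [-0.1, 0.7, -0.9]
grip_width: 0.0002
```

```bash
python3 st.py; python3 pic.py pics/b3.png
```

```text
t 11.7333 tcp [ 0.5278 -0.1562 -0.023 ] F [-0.05  0.71 -0.86] grip 0.0002341626419013294
pan xy 0.0428 0.0024
twist z units -0.002 toolz [-1.e-04 -4.e-04 -1.e+00] j [ 0.11  0.71  0.12  2.15 -0.26  0.29  0.31]
A units to behind [ 4.93  2.68 -0.85]
B units to behind [ 5.82 -0.01 -0.85]
C units to behind [ 6.44 -2.59 -0.85]
```

View pics/b3s.png

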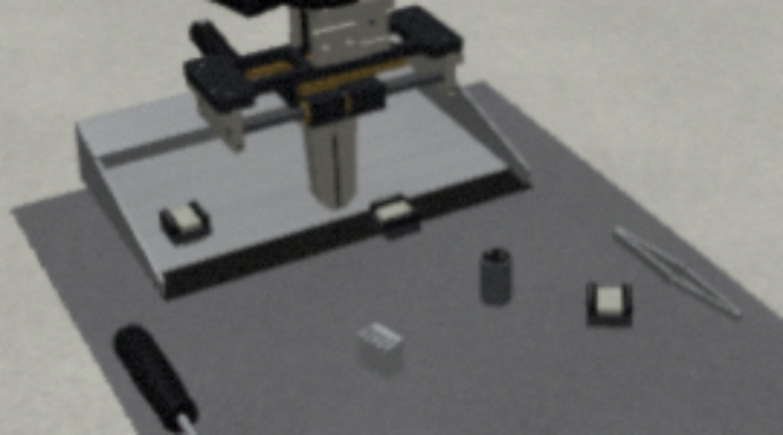

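B slipped off sideways and now sits at the mouth near scene crop (395,215). I'll lift straight up and measure it.

Call:
{"method": "step_arm", "body": {
  "targets": [
    {"claw": -1,"offset": [0,0,-0.8],"twist": [0,0,0]},
    {"claw": -1,"offset": [0,0,-0.8],"twist": [0,0,0]},
    {"claw": -1,"offset": [0,0.5,-0.6],"twist": [0,0,0]},
    {"claw": -1,"offset": [0,0.5,-0.6],"twist": [0,0,0]},
    {"claw": -1,"offset": [0,0,0],"twist": [0,0,0]}
  ]
}}

```text
time: 12.25
tcp_pos: [0.5741, -0.1599, 0.0937]
ee_rot: [0.004, 0.751, 0.66, 0.003]
force: [1.2, -1.2, 1.3]
grip_width: 0.0004
```

```bash
python3 st.py; python3 pic.py pics/b4.png; python3 - <<'E'
from plant import viewer
from h import *
p=np.load("pan.npz"); s=viewer.read_camera("scene"); t=viewer.read_camera("top")
hs=cv2.cvtColor(s["color"],cv2.COLOR_RGB2HSV); g=cv2.cvtColor(s["color"],cv2.COLOR_RGB2GRAY)
cv2.imwrite("pics/b4z.png",cv2.resize(s["color"][170:230,220:300,::-1],None,fx=8,fy=8,interpolation=cv2.INTER_CUBIC))
P=cloud(s); xy=P[...,:2]-p["o"]; X=xy@p["x"]; Y=xy@p["y"]
m=(X>-.07)&(X<.03)&(abs(Y)<.08)&(P[...,2]>.014)&(P[...,2]<.04)&(s["z_map"]>0)
print(m.sum(),np.median(X[m]),np.median(Y[m]),np.percentile(X[m],[3,97]),np.percentile(Y[m],[3,97]),np.percentile(P[...,2][m],[50,97]))
R=s["color"].astype(int); cr=(R[...,0]-R[...,2]>8)&(g>100)&cv2.dilate(m.astype(np.uint8),np.ones((5,5))).astype(bool)
v,u=np.where(cr); print(len(u),u.mean(),v.mean())
w=onz(s,(u.mean(),v.mean()),.0245)[0]; d=w[:2]-p["o"]; print("B winding",w.round(4),"pan",d@p["x"],d@p["y"])
E
```

```text
t 12.25 tcp [ 0.5741 -0.1599  0.0937] F [ 1.22 -1.21  1.3 ] grip 0.0004387113880364021
pan xy 0.0405 0.0489
twist z units 0.023 toolz [ 0.0097 -0.0016 -1.    ] j [ 0.03  0.56  0.22  2.   -0.21  0.59  0.26]
A units to behind [4.87 1.52 2.08]
B units to behind [ 5.76 -1.18  2.05]
C units to behind [ 6.39 -3.75  2.03]
159 -0.001761943169104978 -0.022743017058749766 [-0.01698938  0.01253952] [-0.03761456 -0.01119123] [0.02128873 0.02505277]
16 254.3125 192.0
B winding [ 0.5098 -0.1084  0.0245] pan -0.002185754049038381 -0.021624102161828616
```

View pics/b4.png

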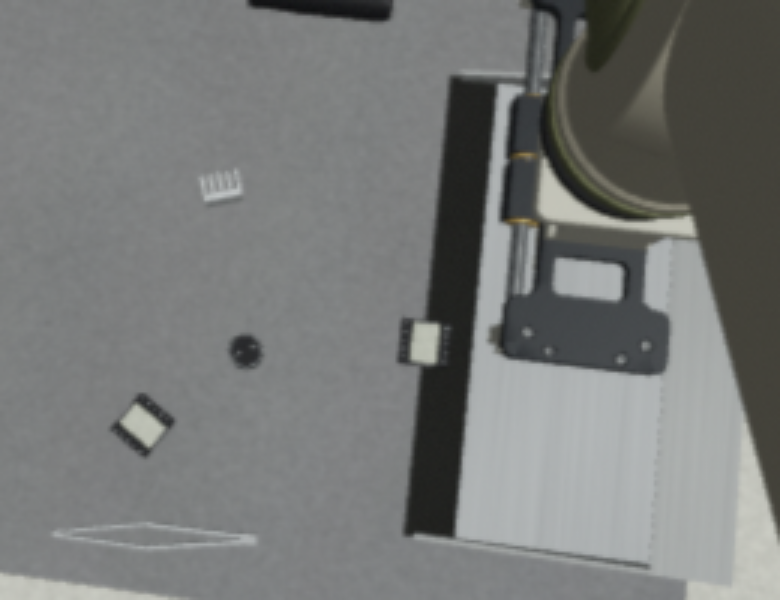

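View pics/b4z.png

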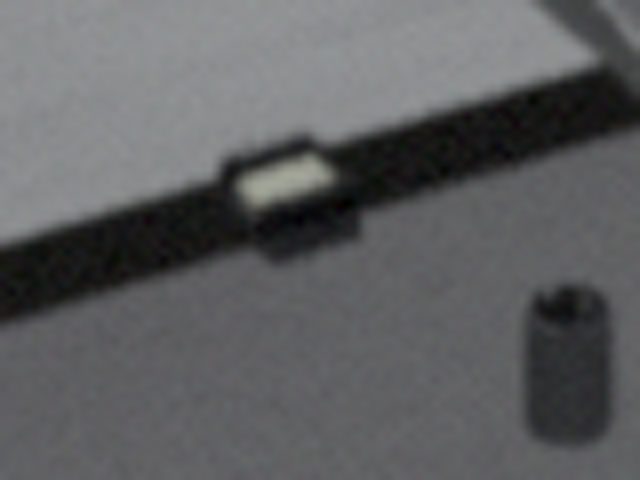

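The top view shows B nearly square at crop (425,342). It sits on the lip at pan (−0.002, −0.023), having pivoted off the narrow closed fingertips. I'll open the fingers slightly (about 8 mm) so they give two contact points, come down behind it, and push again.

Call:
{"method": "step_arm", "body": {
  "targets": [
    {"claw": -0.83,"offset": [0.7,-0.6,0],"twist": [0,0,0]},
    {"claw": -0.83,"offset": [0.7,-0.6,0],"twist": [0,0,0]},
    {"claw": -0.83,"offset": [0.74,-0.61,0],"twist": [0,0,0]},
    {"claw": -0.83,"offset": [0,0,0.5],"twist": [0,0,0]},
    {"claw": -0.83,"offset": [0,0,0.5],"twist": [0,0,0]}
  ]
}}

```text
time: 12.87
tcp_pos: [0.505, -0.0629, 0.0484]
ee_rot: [-0.001, 0.75, 0.661, -0.0]
force: [1.0, -0.7, 0.4]
grip_width: 0.0075
```

Call:
{"method": "step_arm", "body": {
  "targets": [
    {"claw": -0.83,"offset": [0,0,0.3],"twist": [0,0,0]},
    {"claw": -0.83,"offset": [0,0,0],"twist": [0,0,0]},
    {"claw": -0.83,"offset": [0,0,0],"twist": [0,0,0]}
  ]
}}

```text
time: 13.12
tcp_pos: [0.5053, -0.0656, 0.0359]
ee_rot: [-0.001, 0.752, 0.66, -0.001]
force: [-0.7, 0.1, 1.1]
grip_width: 0.0077
```

```bash
python3 st.py; python3 pic.py pics/b5.png
```

```text
t 13.1167 tcp [ 0.5053 -0.0656  0.0359] F [-0.69  0.11  1.07] grip 0.007711101362385403
pan xy -0.044 -0.0317
twist z units 0.005 toolz [-3.7e-03  1.0e-04 -1.0e+00] j [-0.1   0.59  0.17  2.21 -0.27  0.36  0.16]
A units to behind [2.76 3.54 0.61]
B units to behind [3.65 0.85 0.62]
C units to behind [ 4.27 -1.73  0.63]
```

View pics/b5s.png

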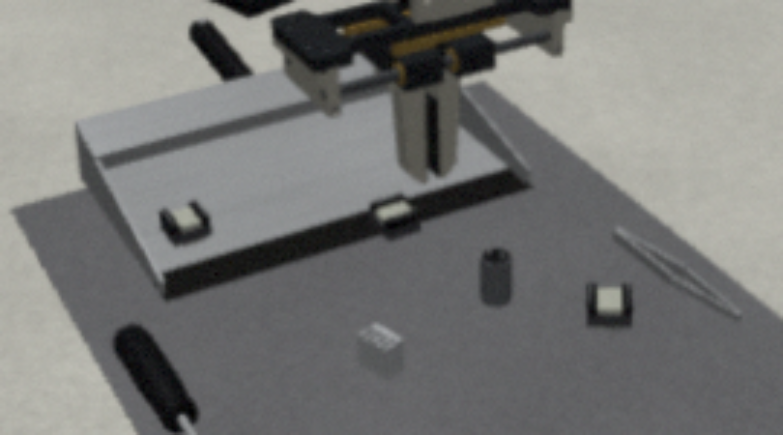

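Call:
{"method": "step_arm", "body": {
  "targets": [
    {"claw": -0.83,"offset": [0,0.2,0.5],"twist": [0,0,0]},
    {"claw": -0.83,"offset": [0,0,0.5],"twist": [0,0,0]},
    {"claw": -0.83,"offset": [0,0,0.47],"twist": [0,0,0]},
    {"claw": -0.83,"offset": [0,0,0],"twist": [0,0,0]},
    {"claw": -0.83,"offset": [0,0,0],"twist": [0,0,0]}
  ]
}}

```text
time: 13.63
tcp_pos: [0.5145, -0.0669, -0.0217]
ee_rot: [-0.0, 0.752, 0.659, -0.0]
force: [0.1, -0.9, 0.8]
grip_width: 0.0083
```

```bash
python3 st.py; python3 pic.py pics/b6.png;python3 -c "
from plant import viewer;import cv2
cv2.imwrite('pics/w6.png',viewer.read_camera('wrist')['color'][:,:,::-1])"
```

```text
t 13.6333 tcp [ 0.5145 -0.0669 -0.0217] F [ 0.08 -0.93  0.77] grip 0.008311952303809822
pan xy -0.044 -0.0224
twist z units 0.003 toolz [-1.3e-03  1.0e-04 -1.0e+00] j [-0.05  0.69  0.11  2.22 -0.29  0.24  0.18]
A units to behind [ 2.76  3.3  -0.82]
B units to behind [ 3.65  0.61 -0.82]
C units to behind [ 4.27 -1.97 -0.81]
```

View pics/b6s.png

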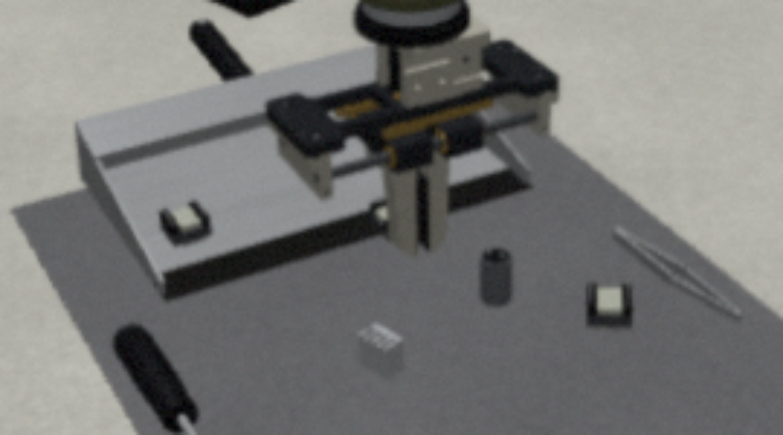

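View pics/w6.png

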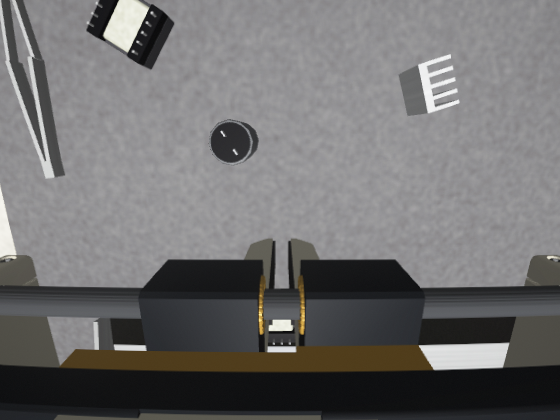

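The wrist view shows B's pins and winding centred in the finger gap at (281,330), so the fingers are well lined up behind it. I'll push 89 mm.

Call:
{"method": "step_arm", "body": {
  "targets": [
    {"claw": -0.83,"offset": [-0.2,0,0],"twist": [0,0,0]},
    {"claw": -0.83,"offset": [-0.2,0,0],"twist": [0,0,0]},
    {"claw": -0.83,"offset": [-0.2,0,0],"twist": [0,0,0]},
    {"claw": -0.83,"offset": [-0.2,0,0],"twist": [0,0,0]},
    {"claw": -0.83,"offset": [-0.2,0,0],"twist": [0,0,0]}
  ]
}}

```text
time: 14.2
tcp_pos: [0.5098, -0.1075, -0.0215]
ee_rot: [0.0, 0.752, 0.659, 0.0]
force: [0.7, 1.0, 0.4]
grip_width: 0.0079
```

Call:
{"method": "step_arm", "body": {
  "targets": [
    {"claw": -0.83,"offset": [-0.25,0,0],"twist": [0,0,0]},
    {"claw": -0.83,"offset": [-0.25,0,0],"twist": [0,0,0]},
    {"claw": -0.83,"offset": [-0.25,0,0],"twist": [0,0,0]},
    {"claw": -0.83,"offset": [-0.25,0,0],"twist": [0,0,0]},
    {"claw": -0.83,"offset": [-0.2,0,0],"twist": [0,0,0]}
  ]
}}

```text
time: 14.62
tcp_pos: [0.5032, -0.1555, -0.0218]
ee_rot: [0.0, 0.752, 0.659, -0.0]
force: [0.7, 0.9, -0.6]
grip_width: 0.0075
```

```bash
python3 st.py; python3 pic.py pics/b7.png;python3 -c "
from plant import viewer;import cv2
cv2.imwrite('pics/w7.png',viewer.read_camera('wrist')['color'][:,:,::-1])"
```

```text
t 14.6167 tcp [ 0.5032 -0.1555 -0.0218] F [ 0.66  0.86 -0.62] grip 0.007489224611940904
pan xy 0.0454 -0.022
twist z units -0.0 toolz [-1.e-04 -3.e-04 -1.e+00] j [ 0.13  0.7   0.09  2.2  -0.24  0.25  0.3 ]
A units to behind [ 4.99  3.29 -0.82]
B units to behind [ 5.88  0.6  -0.82]
C units to behind [ 6.5  -1.98 -0.82]
```

View pics/b7s.png

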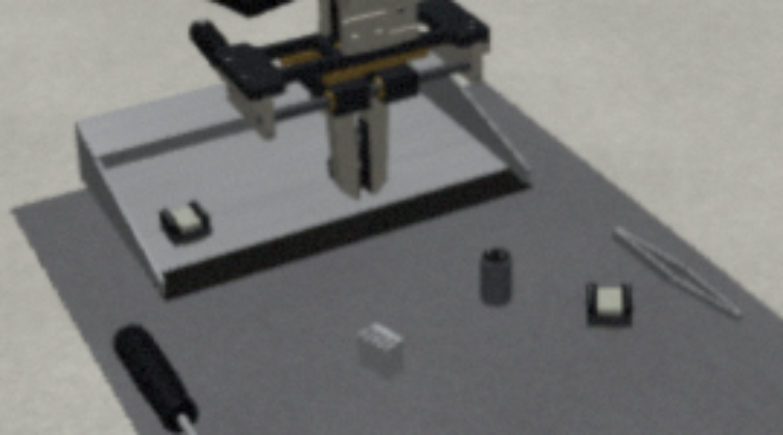

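View pics/w7.png

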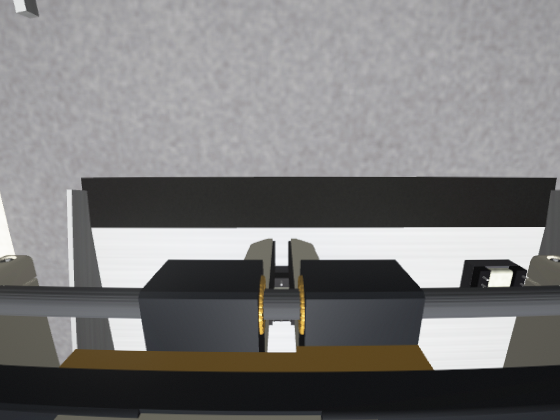

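B is pushed in, and the lip is clear behind the fingers. Next I'll retract, lift, and go behind C.

Call:
{"method": "step_arm", "body": {
  "targets": [
    {"claw": -0.83,"offset": [0.3,0,0],"twist": [0,0,0]},
    {"claw": -0.83,"offset": [0,0,-0.8],"twist": [0,0,0]},
    {"claw": -0.83,"offset": [0,0,-0.8],"twist": [0,0,0]},
    {"claw": -0.83,"offset": [0.8,-0.25,-0.2],"twist": [0,0,0]},
    {"claw": -0.83,"offset": [0.8,-0.25,0],"twist": [0,0,0]}
  ]
}}

```text
time: 15.18
tcp_pos: [0.4953, -0.0751, 0.0525]
ee_rot: [0.002, 0.752, 0.659, 0.002]
force: [1.0, -0.0, -0.4]
grip_width: 0.0079
```

Call:
{"method": "step_arm", "body": {
  "targets": [
    {"claw": -0.83,"offset": [0.8,-0.25,0],"twist": [0,0,0]},
    {"claw": -0.83,"offset": [0.8,-0.25,0],"twist": [0,0,0]},
    {"claw": -0.83,"offset": [0.8,-0.25,0],"twist": [0,0,0]},
    {"claw": -0.83,"offset": [0.8,-0.25,0],"twist": [0,0,0]},
    {"claw": -0.83,"offset": [0.8,-0.25,0],"twist": [0,0,0]}
  ]
}}

```text
time: 15.6
tcp_pos: [0.4637, 0.0925, 0.0503]
ee_rot: [-0.0, 0.751, 0.66, 0.0]
force: [0.5, 0.7, -0.5]
grip_width: 0.0081
```

Call:
{"method": "step_arm", "body": {
  "targets": [
    {"claw": -0.83,"offset": [0.6,-0.2,0],"twist": [0,0,0]},
    {"claw": -0.83,"offset": [0,0,0],"twist": [0,0,0]},
    {"claw": -0.83,"offset": [0,0,0],"twist": [0,0,0]}
  ]
}}

```text
time: 15.85
tcp_pos: [0.4591, 0.117, 0.0501]
ee_rot: [-0.0, 0.75, 0.662, 0.0]
force: [-0.4, -0.6, 0.3]
grip_width: 0.0081
```

```bash
python3 st.py; python3 pic.py pics/c1.png
```

```text
t 15.85 tcp [0.4591 0.117  0.0501] F [-0.4  -0.58  0.26] grip 0.008095714815270976
pan xy -0.219 -0.1014
twist z units 0.054 toolz [-5.e-04  6.e-04 -1.e+00] j [-0.52  0.54  0.21  2.29 -0.33  0.34 -0.14]
A units to behind [-1.65  5.27  0.97]
B units to behind [-0.75  2.58  0.98]
C units to behind [-0.11  0.01  0.98]
```

View pics/c1s.png

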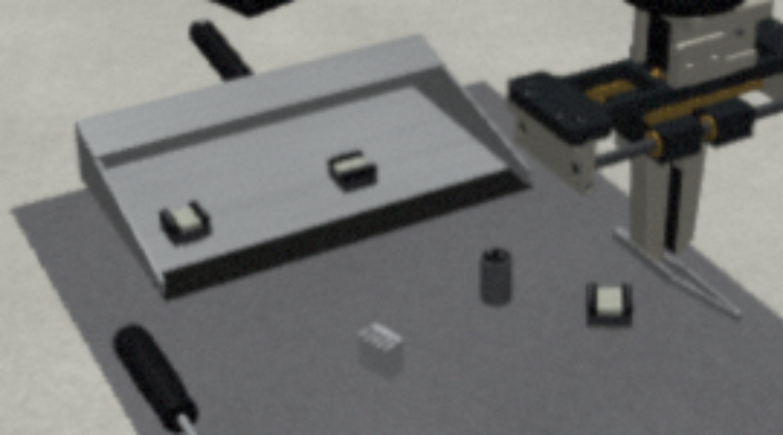

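View pics/c1.png

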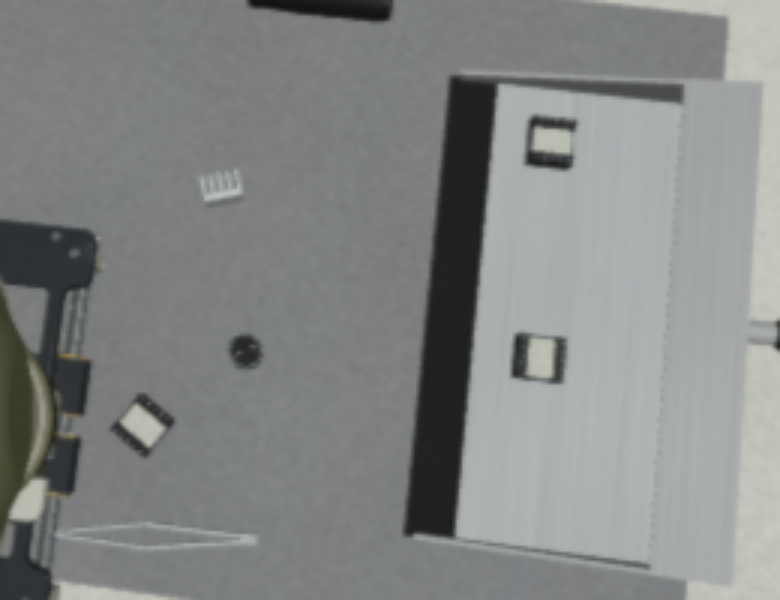

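A and B are both inside, at crop (551,142) and (540,358). C is turned about 40° to the pan, so I plan to cradle its corner between fingers opened to about 20 mm. First I'll check clearances.

```bash
python3 - <<'E'
from plant import viewer
from h import *
p=np.load("pan.npz"); c=viewer.read_camera("top")
def pan(w): d=w[...,:2]-p["o"]; return np.stack([d@p["x"],d@p["y"]],-1)
P=cloud(c); Q=pan(P)
for n,cx,cy in [("C",-.170,-.101),("A",.06,.11),("B",.06,-.022)]:
    m=(np.abs(Q[...,0]-cx)<.035)&(np.abs(Q[...,1]-cy)<.035)&(P[...,2]>.016)&(P[...,2]<.05)&(c["z_map"]>0)
    r=cv2.minAreaRect(Q[m].astype(np.float32)); print(n,m.sum(),np.round(r[0],4),np.round(r[1],4),round(r[2],1),"x",np.percentile(Q[m][:,0],[1,99]).round(4))
tw=onz(c,[(210+u/3,130+v/3) for u,v in [(145,523),(58,533),(250,536)]],.008); print("tweezers",pan(tw).round(4))
print("cap",pan(onz(c,(291.5,246.5),.043)),"A,B winding",pan(onz(c,[(210+551/3,130+141/3),(210+541/3,130+358/3)],.027)).round(4))
E
```

```text
C 243 [-0.1708 -0.1009] [0.0301 0.0278] 57.6 x [-0.1871 -0.1536]
A 249 [0.0657 0.1092] [0.0304 0.0288] 88.0 x [0.0517 0.0792]
B 259 [ 0.07   -0.0288] [0.0277 0.0303] 89.3 x [0.055  0.0847]
tweezers [[-0.1609 -0.162 ]
 [-0.2146 -0.1752]
 [-0.0944 -0.1614]]
cap [[-0.11109413 -0.04823182]] A,B winding [[ 0.0656  0.1075]
 [ 0.071  -0.0301]]
```

A and B are confirmed inside, with rear edges at pan x = 51 and 55 mm. C is at (−0.171, −0.101), turned 32°. A 20 mm gap centred on y = −0.102 cradles it, and the tweezers (y < −0.16) and capacitor are clear.

Call:
{"method": "step_arm", "body": {
  "targets": [
    {"claw": -0.57,"offset": [0,0,0.7],"twist": [0,0,0.03]},
    {"claw": -0.57,"offset": [0,0,0.7],"twist": [0,0,0]},
    {"claw": -0.57,"offset": [0,0,0.4],"twist": [0,0,0]},
    {"claw": -0.57,"offset": [0,0,0],"twist": [0,0,0]},
    {"claw": -0.57,"offset": [0,0,0],"twist": [0,0,0]}
  ]
}}

```text
time: 16.42
tcp_pos: [0.4596, 0.1126, -0.0221]
ee_rot: [-0.0, 0.754, 0.657, -0.001]
force: [0.1, -0.1, 0.8]
grip_width: 0.02
```

```bash
python3 st.py; python3 tip.py | tail -c 80; python3 pic.py pics/c2.png
```

```text
t 16.4167 tcp [ 0.4596  0.1126 -0.0221] F [ 0.11 -0.14  0.77] grip 0.020023981626171968
pan xy -0.2147 -0.1003
twist z units -0.043 toolz [-1.9e-03 -8.0e-04 -1.0e+00] j [-0.43  0.68  0.1   2.32 -0.39  0.16 -0.1 ]
A units to behind [-1.48  5.26 -0.84]
B units to behind [-0.61  2.56 -0.83]
C units to behind [ 0.   -0.02 -0.83]
: np.float64(0.0838)} median 0.03937721336733313 reported -0.021418936053863913
```

View pics/c2s.png

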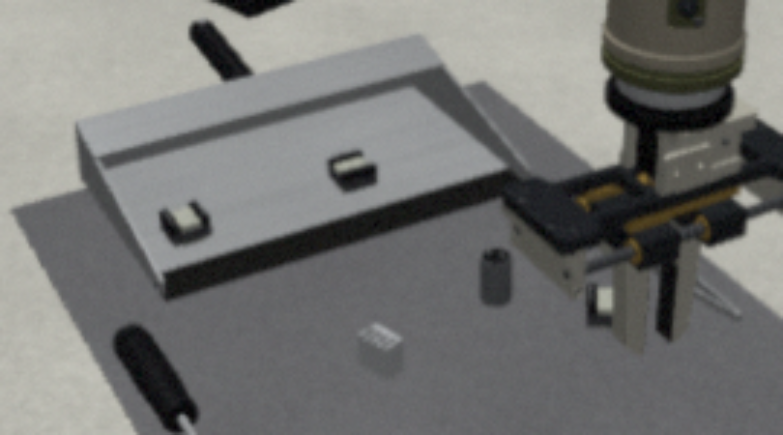

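Joint 6 is at 0.16 with a limit of 0.11, and the path towards the pan comes about 30 mm nearer the base. I'll tilt the tool slightly about its x axis, tips towards the base, to gain margin, then check.

Call:
{"method": "step_arm", "body": {
  "targets": [
    {"claw": -0.57,"offset": [0,-0.03,0],"twist": [0.35,0,-0.03]},
    {"claw": -0.57,"offset": [0,-0.03,0],"twist": [0.35,0,0]},
    {"claw": -0.57,"offset": [0,0,0],"twist": [0,0,0]}
  ]
}}

```text
time: 16.82
tcp_pos: [0.46, 0.1144, -0.0206]
ee_rot: [-0.031, 0.751, 0.659, -0.027]
force: [0.9, -0.5, -0.2]
grip_width: 0.0196
```

```bash
python3 st.py; python3 pic.py pics/c3.png;python3 - <<'E'
from plant import viewer;import cv2
c=viewer.read_camera('scene')['color'][:,:,::-1]
cv2.imwrite('pics/c3z.png',cv2.resize(c[190:250,300:380],None,fx=8,fy=8,interpolation=cv2.INTER_CUBIC))
E
```

```text
t 16.8167 tcp [ 0.46    0.1144 -0.0206] F [ 0.85 -0.52 -0.21] grip 0.01964207368893924
pan xy -0.2166 -0.1001
twist z units 0.001 toolz [-0.0809  0.0118 -0.9967] j [-0.41  0.69  0.11  2.26 -0.37  0.29 -0.09]
A units to behind [-1.55  5.17 -1.22]
B units to behind [-0.67  2.48 -1.  ]
C units to behind [-0.04 -0.09 -0.78]
```

View pics/c3z.png

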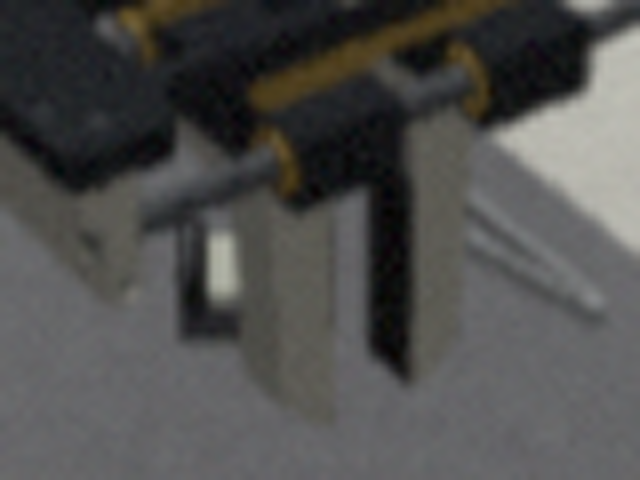

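Joint 6 is now at 0.29. I'll trim y by −4 mm and push.

Call:
{"method": "step_arm", "body": {
  "targets": [
    {"claw": -0.57,"offset": [0,-0.1,0],"twist": [0,0,0]},
    {"claw": -0.57,"offset": [-0.2,0,0],"twist": [0,0,0]},
    {"claw": -0.57,"offset": [-0.2,0,0],"twist": [0,0,0]},
    {"claw": -0.57,"offset": [-0.2,0,0],"twist": [0,0,0]},
    {"claw": -0.57,"offset": [-0.2,0,0],"twist": [0,0,0]}
  ]
}}

```text
time: 17.38
tcp_pos: [0.4493, 0.082, -0.0213]
ee_rot: [-0.031, 0.751, 0.659, -0.028]
force: [0.9, 0.8, -0.3]
grip_width: 0.0197
```

Call:
{"method": "step_arm", "body": {
  "targets": [
    {"claw": -0.57,"offset": [-0.2,0,0],"twist": [0,0,0]},
    {"claw": -0.57,"offset": [-0.2,0,0],"twist": [0,0,0]},
    {"claw": -0.57,"offset": [-0.2,0,0],"twist": [0,0,0]},
    {"claw": -0.57,"offset": [-0.2,0,0],"twist": [0,0,0]},
    {"claw": -0.57,"offset": [-0.2,0,0],"twist": [0,0,0]}
  ]
}}

```text
time: 17.8
tcp_pos: [0.4442, 0.0426, -0.0214]
ee_rot: [-0.032, 0.751, 0.659, -0.028]
force: [-0.2, 0.9, -0.6]
grip_width: 0.0198
```

```bash
python3 st.py; python3 pic.py pics/c4.png;python3 -c "
from plant import viewer;import cv2
cv2.imwrite('pics/wc4.png',viewer.read_camera('wrist')['color'][:,:,::-1])"
```

```text
t 17.8 tcp [ 0.4442  0.0426 -0.0214] F [-0.22  0.91 -0.62] grip 0.01981315919521669
pan xy -0.1433 -0.1064
twist z units 0.006 toolz [-0.0831  0.011  -0.9965] j [-0.26  0.68  0.08  2.31 -0.33  0.25  0.01]
A units to behind [ 0.27  5.32 -1.26]
B units to behind [ 1.16  2.63 -1.03]
C units to behind [ 1.79  0.06 -0.82]
```

View pics/c4s.png

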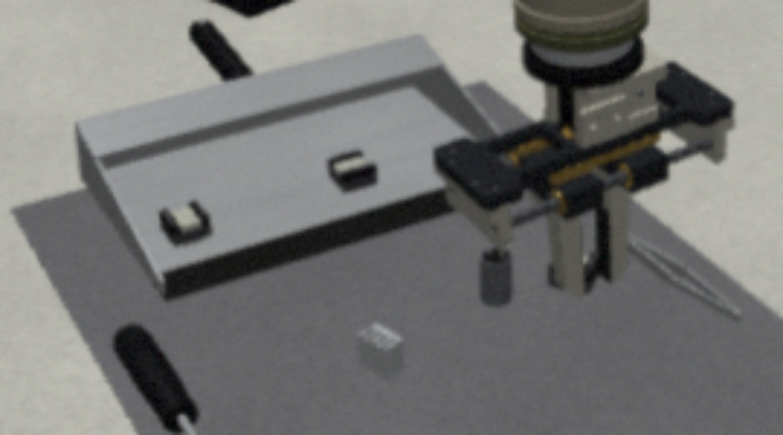

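View pics/wc4.png

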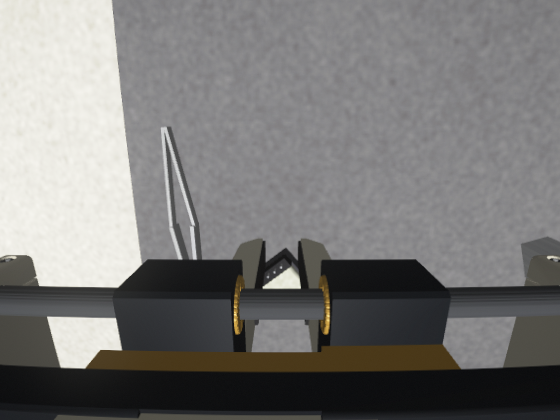

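C's corner is cradled between the fingers (wrist view (285,265)). I'll continue with 205 mm to go.

Call:
{"method": "step_arm", "body": {
  "targets": [
    {"claw": -0.57,"offset": [-0.22,0,0],"twist": [0,0,0]},
    {"claw": -0.57,"offset": [-0.22,0,0],"twist": [0,0,0]},
    {"claw": -0.57,"offset": [-0.22,0,0],"twist": [0,0,0]},
    {"claw": -0.57,"offset": [-0.22,0,0],"twist": [0,0,0]},
    {"claw": -0.57,"offset": [-0.22,0,0],"twist": [0,0,0]}
  ]
}}

```text
time: 18.37
tcp_pos: [0.4384, -0.0012, -0.0214]
ee_rot: [-0.032, 0.751, 0.659, -0.028]
force: [-0.4, -0.4, -0.8]
grip_width: 0.0198
```

Call:
{"method": "step_arm", "body": {
  "targets": [
    {"claw": -0.57,"offset": [-0.22,0,0],"twist": [0,0,0]},
    {"claw": -0.57,"offset": [-0.22,0,0],"twist": [0,0,0]},
    {"claw": -0.57,"offset": [-0.22,0,0],"twist": [0,0,0]},
    {"claw": -0.57,"offset": [-0.22,0,0],"twist": [0,0,0]},
    {"claw": -0.57,"offset": [-0.22,0,0],"twist": [0,0,0]}
  ]
}}

```text
time: 18.78
tcp_pos: [0.4328, -0.0447, -0.0214]
ee_rot: [-0.032, 0.751, 0.659, -0.028]
force: [0.5, -0.0, -0.1]
grip_width: 0.0199
```

```bash
python3 st.py; python3 pic.py pics/c5.png;python3 -c "
from plant import viewer;import cv2
cv2.imwrite('pics/wc5.png',viewer.read_camera('wrist')['color'][:,:,::-1])"
```

```text
t 18.7833 tcp [ 0.4328 -0.0447 -0.0214] F [ 0.48 -0.04 -0.12] grip 0.019883912257617646
pan xy -0.0553 -0.1063
twist z units 0.007 toolz [-0.0831  0.0109 -0.9965] j [-0.07  0.67  0.07  2.34 -0.27  0.22  0.12]
A units to behind [ 2.47  5.32 -1.26]
B units to behind [ 3.36  2.63 -1.03]
C units to behind [ 3.99  0.07 -0.82]
```

View pics/c5s.png

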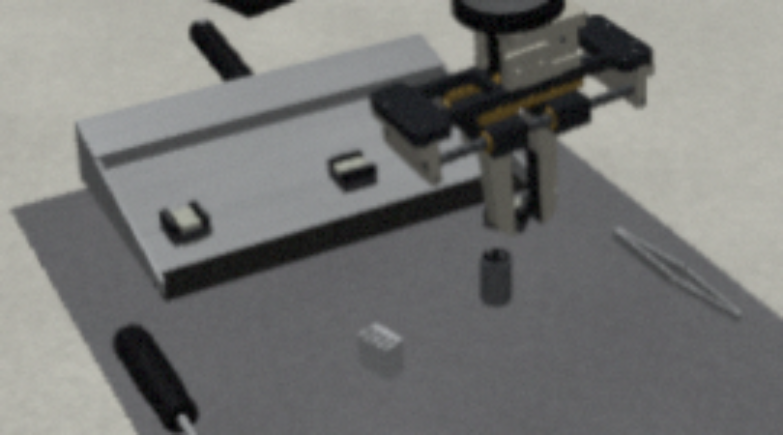

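View pics/wc5.png

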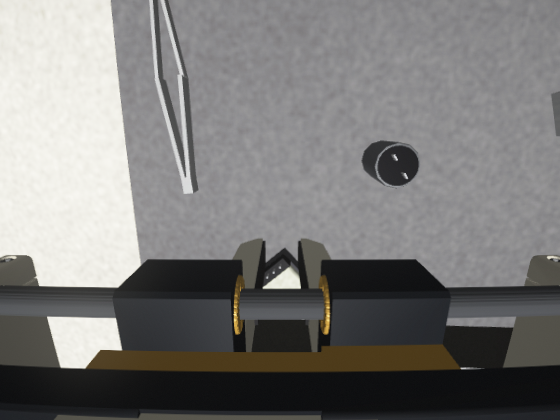

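C is still cradled, and the capacitor is undisturbed. It is now at the lip, so I'll continue from −0.055 to +0.062, which is 2.93 units.

Call:
{"method": "step_arm", "body": {
  "targets": [
    {"claw": -0.57,"offset": [-0.22,0,0],"twist": [0,0,0]},
    {"claw": -0.57,"offset": [-0.22,0,0],"twist": [0,0,0]},
    {"claw": -0.57,"offset": [-0.22,0,0],"twist": [0,0,0]},
    {"claw": -0.57,"offset": [-0.22,0,0],"twist": [0,0,0]},
    {"claw": -0.57,"offset": [-0.22,0,0],"twist": [0,0,0]}
  ]
}}

```text
time: 19.35
tcp_pos: [0.427, -0.0884, -0.0214]
ee_rot: [-0.032, 0.751, 0.659, -0.028]
force: [-0.1, 1.3, -0.8]
grip_width: 0.0205
```

Call:
{"method": "step_arm", "body": {
  "targets": [
    {"claw": -0.57,"offset": [-0.22,0,0],"twist": [0,0,0]},
    {"claw": -0.57,"offset": [-0.22,0,0],"twist": [0,0,0]},
    {"claw": -0.57,"offset": [-0.22,0,0],"twist": [0,0,0]},
    {"claw": -0.57,"offset": [-0.22,0,0],"twist": [0,0,0]},
    {"claw": -0.57,"offset": [-0.22,0,0],"twist": [0,0,0]}
  ]
}}

```text
time: 19.77
tcp_pos: [0.4213, -0.1321, -0.0214]
ee_rot: [-0.031, 0.751, 0.659, -0.028]
force: [0.5, 0.0, 0.8]
grip_width: 0.0202
```

Call:
{"method": "step_arm", "body": {
  "targets": [
    {"claw": -0.57,"offset": [-0.22,0,0],"twist": [0,0,0]},
    {"claw": -0.57,"offset": [-0.22,0,0],"twist": [0,0,0]},
    {"claw": -0.57,"offset": [-0.16,0,0],"twist": [0,0,0]},
    {"claw": -0.57,"offset": [-0.1,0,0],"twist": [0,0,0]},
    {"claw": -0.57,"offset": [0,0,0],"twist": [0,0,0]}
  ]
}}

```text
time: 20.18
tcp_pos: [0.4177, -0.1598, -0.0214]
ee_rot: [-0.031, 0.751, 0.659, -0.028]
force: [0.9, 0.7, 0.5]
grip_width: 0.0201
```

```bash
python3 st.py; python3 pic.py pics/c6.png;python3 -c "
from plant import viewer;import cv2
cv2.imwrite('pics/wc6.png',viewer.read_camera('wrist')['color'][:,:,::-1])"
```

```text
t 20.1833 tcp [ 0.4177 -0.1598 -0.0214] F [0.91 0.71 0.53] grip 0.020089036616632912
pan xy 0.0608 -0.1063
twist z units -0.003 toolz [-0.0831  0.0107 -0.9965] j [ 0.18  0.68  0.08  2.31 -0.17  0.24  0.28]
A units to behind [ 5.38  5.31 -1.26]
B units to behind [ 6.27  2.63 -1.04]
C units to behind [ 6.89  0.06 -0.82]
```

View pics/c6s.png

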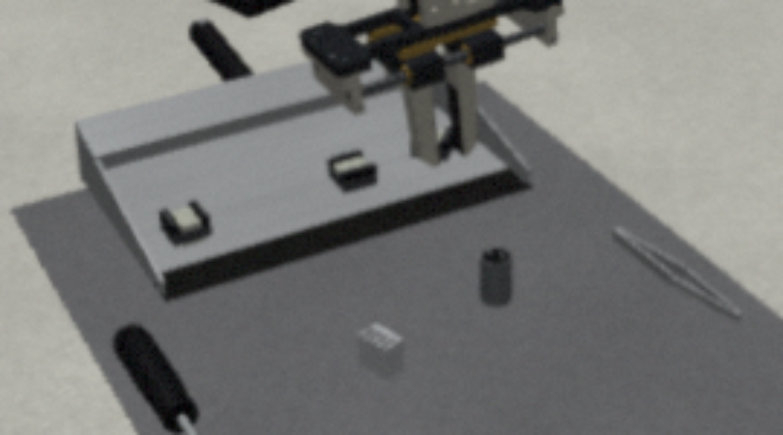

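View pics/wc6.png

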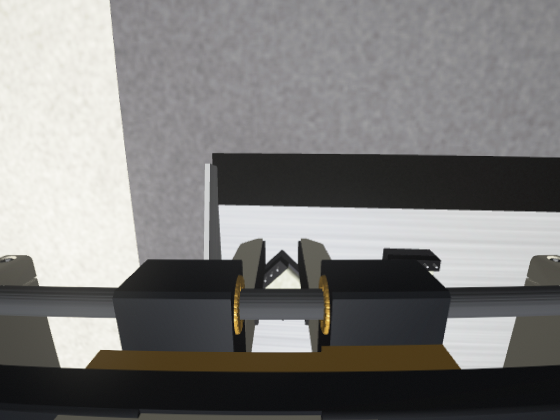

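C is past the lip, with its corner still in the gap. I'll retract, lift, and move clear for the final check.

Call:
{"method": "step_arm", "body": {
  "targets": [
    {"claw": -0.57,"offset": [0.3,0,0],"twist": [0,0,0]},
    {"claw": -0.57,"offset": [0.4,0,0],"twist": [0,0,0]},
    {"claw": -0.57,"offset": [0,0,-0.7],"twist": [0,0,0]},
    {"claw": -0.57,"offset": [0,0,-0.8],"twist": [0,0,0]},
    {"claw": -0.57,"offset": [0.5,0,-0.7],"twist": [0,0,0]}
  ]
}}

```text
time: 20.75
tcp_pos: [0.4308, -0.113, 0.0674]
ee_rot: [-0.032, 0.752, 0.658, -0.028]
force: [1.1, -0.7, -0.1]
grip_width: 0.0198
```

Call:
{"method": "step_arm", "body": {
  "targets": [
    {"claw": -0.57,"offset": [0.9,0,-0.2],"twist": [0,0,0]},
    {"claw": -0.57,"offset": [0.9,0,-0.2],"twist": [0,0,0]},
    {"claw": -0.57,"offset": [0.9,0,0],"twist": [0,0,0]},
    {"claw": -0.57,"offset": [0.9,0,0],"twist": [0,0,0]},
    {"claw": -0.57,"offset": [0.9,0,0],"twist": [0,0,0]}
  ]
}}

```text
time: 21.17
tcp_pos: [0.4556, 0.0694, 0.0825]
ee_rot: [-0.032, 0.75, 0.66, -0.027]
force: [0.7, 0.1, -0.2]
grip_width: 0.02
```

Call:
{"method": "step_arm", "body": {
  "targets": [
    {"claw": -0.57,"offset": [0.9,0,0],"twist": [0,0,0]},
    {"claw": -0.57,"offset": [0.9,0,0],"twist": [0,0,0]},
    {"claw": -0.57,"offset": [0.9,0,0],"twist": [0,0,0]},
    {"claw": -0.57,"offset": [0,0,0],"twist": [0,0,0]},
    {"claw": -0.57,"offset": [0,0,0],"twist": [0,0,0]}
  ]
}}

```text
time: 21.58
tcp_pos: [0.4691, 0.1767, 0.082]
ee_rot: [-0.032, 0.749, 0.661, -0.028]
force: [0.5, -0.7, -0.1]
grip_width: 0.02
```

```bash
python3 st.py; python3 pic.py pics/f.png; python3 - <<'E'
from plant import viewer
from h import *
p=np.load("pan.npz"); c=viewer.read_camera("top"); P=cloud(c)
d=P[...,:2]-p["o"]; Q=np.stack([d@p["x"],d@p["y"]],-1)
for n,cx,cy in [("C",.07,-.101),("A",.0657,.1092),("B",.07,-.029),("cap",-.111,-.048),("heat",-.14,.054)]:
    m=(np.abs(Q[...,0]-cx)<.032)&(np.abs(Q[...,1]-cy)<.032)&(P[...,2]>.016)&(P[...,2]<.05)&(c["z_map"]>0)
    r=cv2.minAreaRect(Q[m].astype(np.float32)); print(n,m.sum(),np.round(r[0],4),np.round(r[1],4),round(r[2],1),"x",np.percentile(Q[m][:,0],[1,99]).round(4),"z",np.percentile(P[m][:,2],[50,98]).round(4))
c0=dict(np.load("top0.npz")); P0=cloud(c0); d=P0[...,:2]-p["o"]; Q0=np.stack([d@p["x"],d@p["y"]],-1)
for n,cx,cy in [("cap",-.111,-.048),("heat",-.14,.054)]:
    m=(np.abs(Q0[...,0]-cx)<.032)&(np.abs(Q0[...,1]-cy)<.032)&(P0[...,2]>.016)&(P0[...,2]<.05)&(c0["z_map"]>0)
    if n=="heat": m&=np.abs(Q0[...,1]-cy)<.025
    print("before",n,m.sum(),np.median(Q0[m],0).round(4)); 
    m=(np.abs(Q[...,0]-cx)<.032)&(np.abs(Q[...,1]-cy)<.025)&(P[...,2]>.016)&(P[...,2]<.05)&(c["z_map"]>0); print("after",m.sum(),np.median(Q[m],0).round(4))
df=cv2.absdiff(c["color"],c0["color"]).max(2); cv2.imwrite("pics/diff.png",df*3)
cv2.imwrite("pics/ftop.png",c["color"][:,:,::-1])
E
```

```text
t 21.5833 tcp [0.4691 0.1767 0.082 ] F [ 0.49 -0.75 -0.12] grip 0.019977614819188364
pan xy -0.2796 -0.0993
twist z units 0.057 toolz [-0.0836  0.0113 -0.9964] j [-0.57  0.52  0.18  2.15 -0.25  0.57 -0.31]
A units to behind [-3.17  5.34  1.33]
B units to behind [-2.26  2.66  1.55]
C units to behind [-1.62  0.09  1.77]
C 274 [ 0.0783 -0.1042] [0.0298 0.0282] 45.1 x [0.0602 0.0959] z [0.0244 0.0285]
A 248 [0.0656 0.1093] [0.0304 0.0285] 89.5 x [0.0518 0.0794] z [0.0241 0.0279]
B 261 [ 0.0701 -0.0288] [0.0301 0.0281] 0.1 x [0.0552 0.0849] z [0.0244 0.0289]
cap 115 [-0.1113 -0.0478] [0.0203 0.0205] 7.4 x [-0.1216 -0.1011] z [0.0386 0.0417]
heat 71 [-0.1405  0.0548] [0.0237 0.0166] 20.1 x [-0.1523 -0.1279] z [0.0276 0.03  ]
before cap 114 [-0.1116 -0.0482]
after 115 [-0.1115 -0.0481]
before heat 70 [-0.1398  0.051 ]
after 71 [-0.1399  0.0511]
```

View pics/ftop.png

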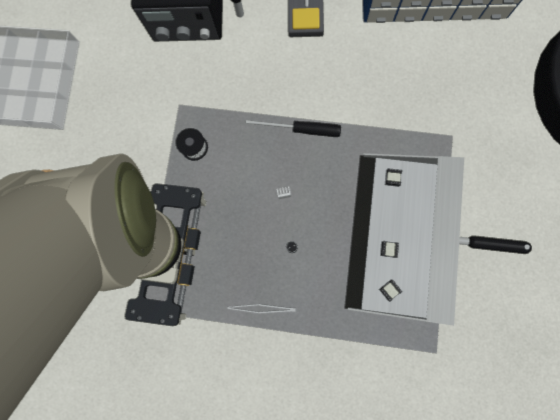

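View pics/diff.png

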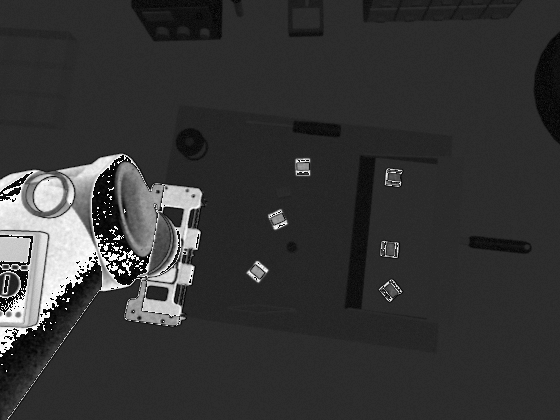

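View pics/fs.png

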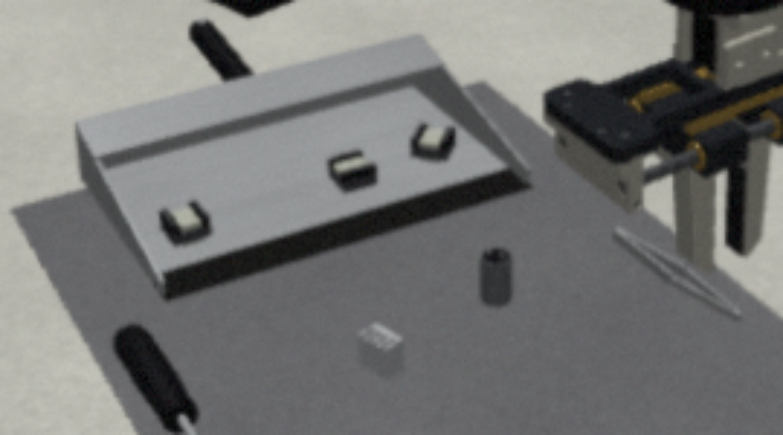

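All three transformers lie in the pan, with rear edges at pan x = 52, 55 and about 58 mm, past the 30 mm lip. The difference image shows nothing else moved, and the arm is clear.

```bash
python3 -c "
from plant import ticket; print(ticket.sign_off())"
```

```text
the job is handed in; nothing more can be done
None
```

All three transformers are in the dustpan past the lip. I pushed them there along the surface without gripping or lifting, and handed the job in at about 22 s of the 64 s allowed.

**Final positions:** the rear edges are at about 52 mm (A), 55 mm (B) and 58–60 mm (C) from the mouth, against a lip that ends at 30 mm. All three lie flat, upright and clear of the hood. C sits turned about 45°.

**Other items:** the capacitor and heat sink moved less than about 0.2 mm between the before and after measurements. A before/after picture of the bench shows no change in the spool, screwdriver or tweezers. At hand-in the gripper was clear of everything, and the wrist-force readings stayed within about 2 N throughout.

**What disagreed or went wrong:**
- **TCP height:** the reported z was about 36 mm lower than the true fingertip height seen in the pictures. My first pass went over A without touching it, and I corrected for the offset after that.
- **B slipped:** it slid off the closed fingertips sideways and stopped on the lip. I re-measured it and pushed again with the fingers slightly apart.
- **Joint 6:** it came close to its lower limit (0.16 against 0.11) behind C, so I tilted the tool about 0.08 rad for that push. The lowest reading during the push was 0.22.

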